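# Rake a heap of polishing chips level in a drying tray

### The arm

A 7-joint arm with a two-finger parallel gripper is mounted at the origin on the work surface; the furniture and walls round the work are solid. World frame = base frame: x ahead of the robot, y to its left, z up, the work surface at z = 0. Lengths are in m, angles in rad, forces in N, time in s.
With the tool pointing down it reaches from about 0.425 to 0.825 m from the base axis. Payload 3.6 kg.
Tool frame: the origin (TCP) lies at the very end of the fingers, on their centre line; the grasp point (between the pads) lies 19 mm behind it; z points along the fingers, y is the direction in which the jaws open and shut (so a half turn about z gives the same grasp; the last joint's range is limited). The gripper opens to 85 mm and grips with 20 to 120 N. Pads are 22 mm wide; open, the fingers measure 114 mm over their backs; the gripper's body (76 mm by 85 mm) begins 54 mm behind the grasp point. The pads swing forward as they close: fully open they stand 13 mm farther back than shut.
Start: joints at [1.224, 0.615, -0.013, 1.423, 0.008, 1.103, -0.04], TCP at [0.204, -0.617, 0.203] pointing down, gripper open.
Joint ranges: [-3.12, 3.12], [-0.3, 2.06], [-1.34, 1.32], [0.26, 2.42], [-1.36, 4.5], [0.01, 1.98], [-2.84, 2.84]. Speed limits (rad/s): [2.79, 2.79, 3.14, 3.14, 3.14, 3.14, 3.14].

### API

Orientations are given as a unit quaternion [x, y, z, w].
In Python, from plant import manip gives the robot as it stands.
- The arm moves only by the tool play_rows, never from a script. Its argument "plan" is a list that holds one entry, the list of rows, each a list of 7 numbers: the turn, a rotation vector about the tool's x, y, z in degrees, then the shift along the tool's x, y, z in m, then the finger opening in m, from 0 to 0.0854. In form: [[[ax, ay, az, tx, ty, tz, claw], ...]]. A call has 1 to 8 rows; each row shifts and turns the commanded pose from where the row before left it, along the tool's axes as they then stand; what a row does not reach is not made up. A row lasts 1/8 s, in which the tool goes at most 62.5 mm and 10.7 degrees, less where a joint would pass 70% of its speed; a pose out of reach is approached as far as the arm can. A call is refused whole if a number of a shift passes 0.0625 or a number of a turn 10.7, either way. A call with a gripper value outside its range is refused whole. The fingers move at their own pace and stop on an object; the grip force is fixed at half the most. Time passes only in rows, so rows that do not move let the fingers close. It gives the time, the measured TCP pose, the force and the opening at its end, in the units of the state.
- manip.get_state(): the state, without advancing time (a new reading comes with each control period).
- manip.snapshot(name): name is "side" or "top" or "wrist"; returns a dict with "img" (480x640x3 uint8, red, green, blue), "mtx" (3x3 intrinsics, pixels), "extrinsics" (4x4, takes a point from world to camera coordinates); the wrist camera has in their place "tool_from_camera" (4x4, takes a point from camera to tool coordinates, whose origin is the TCP and whose axes are the flange's). Camera axes: x right, y down, z forward; pixel columns grow to the right and rows downward; lengths in m; the calibration is good to about 2 mm. A picture is of the moment at which its call begins: read the wrist's pose just before it. There is no depth.
- manip.hand_in(): hands the job in, once; it reports no verdict.
Trained networks look in the newest picture that a camera, given by its name, has taken for a name from the list of things; names that differ only in an ending like _2 or _b are one class to them, and where a whole thing is asked for, a point or a joint stands for the part that bears it (a point fixed in the world has none). Each returns a list of dicts, best first, with "p" (0 to 1); they miss things now and then, are a little off and sometimes report something else, mostly with a low value. They report only what shows in the picture. A call takes as long as a camera call. They do not tell look-alikes from the thing itself.
- manip.find_in(camera, label): "box" ([left, top, width, height] in pixels, round what is visible of it).
The state is a dict: "time": time; "q": joint angles; "joint_velocities": joint speeds; "tau": joint torques, N m; "eef_pos": TCP position; "tool_rot": TCP orientation; "force": force on the tool from outside, world axes, zero at the start; "ft_torque": the same for the moment, N m; "width": opening from 0.0 (shut) to 1.0 (fully open).
Only numpy, scipy, OpenCV 4.12 (cv2) and the standard library are available. Lean on these libraries where they do the work, as an engineer would, in place of code of your own. Each camera call takes 0.05 s, during which the arm holds its last target.

### The job

Take the small rake from its rest and rake the heap of washed polishing chips along the drying tray until they lie as one even layer: every chip in the tray, none on top of or propped on another, and at least two in each of the tray's three marked thirds. Then lay the rake back in both forks of its rest, the same way round as it was, and let go. Move the chips only with the rake, never with the gripper, and leave the other things on the bench alone.

Things in the scene. Friction and masses are not known exactly. Their poses are not given: they have to be found in the camera images.
- tray: Shallow wooden drying tray, fixed, 222 x 104 mm outside, walls 6 mm thick, 26 mm high. Origin: centre of its underside, x along its length, z up. Bed inside 210 x 92 mm, 12 mm above the origin. Dark lines across the bed at x = -35 and +35 mm (marks on the walls too) divide it into thirds. The heap lies in the third at +x (robot's left); the other two start empty.
- rake_rest: Fixed wooden rest: foot 150 x 84 x 10 mm (x -96 to +54 mm) with two forked uprights 8 mm thick, at x = -68 and +46 mm. Origin on the bench under the seat, x along the seated handle towards the rake's head. Fork notches are about 18 mm wide at the bottom, 65 mm up, and flare to about 38 mm at the top, 90 mm up; prongs span 55 mm outside.
- rest_seat (a point): Point 73 mm above the rest's origin: where the rake's origin lies (x up to 3 mm off at the start) when the handle is seated in both forks, the rake's x along the rest's x.
- rake: Bench rake, loose, 0.10-0.15 kg, seated in its rest. Origin on the axis of the wooden handle (14 mm wide in y, 16 high, x -93 to +57 mm): grip it there, between the forks, fingers closing along y. x points to the head, z up. Steel head at x +63 to +69: crossbar 44 mm wide in y, z -29 to -39 mm, below it five teeth 6 mm wide, 9.5 mm apart, ending 63 mm below the origin.
- rake_teeth (a point): Middle of the row of tooth ends of the rake: at x = +66, z = -63 mm in the rake's frame.
- chip_1: Grey ceramic polishing chip, 20 x 20 x 16 mm with rounded edges, 18 g, loose. Origin at its centre (8 mm above the bed when flat on it, 24 mm in the upper layer). Starts in the lower layer of the heap, flat on the bed. Starts near x = 52, y = -19 mm in the tray's frame.
- chip_2: Grey ceramic polishing chip, 20 x 20 x 16 mm with rounded edges, 18 g, loose. Origin at its centre (8 mm above the bed when flat on it, 24 mm in the upper layer). Starts in the lower layer of the heap, flat on the bed. Starts near x = 77, y = -19 mm in the tray's frame.
- chip_3: Grey ceramic polishing chip, 20 x 20 x 16 mm with rounded edges, 18 g, loose. Origin at its centre (8 mm above the bed when flat on it, 24 mm in the upper layer). Starts in the lower layer of the heap, flat on the bed. Starts near x = 52, y = 19 mm in the tray's frame.
- chip_4: Grey ceramic polishing chip, 20 x 20 x 16 mm with rounded edges, 18 g, loose. Origin at its centre (8 mm above the bed when flat on it, 24 mm in the upper layer). Starts in the lower layer of the heap, flat on the bed. Starts near x = 77, y = 19 mm in the tray's frame.
- chip_5: Grey ceramic polishing chip, 20 x 20 x 16 mm with rounded edges, 18 g, loose. Origin at its centre (8 mm above the bed when flat on it, 24 mm in the upper layer). Starts in the upper layer of the heap, lying on a lower chip. Starts near x = 52, y = -19 mm in the tray's frame.
- chip_6: Grey ceramic polishing chip, 20 x 20 x 16 mm with rounded edges, 18 g, loose. Origin at its centre (8 mm above the bed when flat on it, 24 mm in the upper layer). Starts in the upper layer of the heap, lying on a lower chip. Starts near x = 77, y = -19 mm in the tray's frame.
- chip_7: Grey ceramic polishing chip, 20 x 20 x 16 mm with rounded edges, 18 g, loose. Origin at its centre (8 mm above the bed when flat on it, 24 mm in the upper layer). Starts in the upper layer of the heap, lying on a lower chip. Starts near x = 52, y = 19 mm in the tray's frame.
- chip_8: Grey ceramic polishing chip, 20 x 20 x 16 mm with rounded edges, 18 g, loose. Origin at its centre (8 mm above the bed when flat on it, 24 mm in the upper layer). Starts in the upper layer of the heap, lying on a lower chip. Starts near x = 77, y = 19 mm in the tray's frame.
- book_box_top (a point): Middle of the top of the teal book box that stands fixed between tray and rest: 47 mm thick, 205 mm wide (about along y, turned 0.23 rad), 240 mm tall. Carry the rake over it or round it. A drawer chest 224 mm tall stands fixed at the robot's left, about 0.2 m ahead and 0.27 m to the left of the base; rise before crossing it.
- sanding_block: Bystander: wooden sanding block 46 x 76 x 26 mm on the bench beyond the tray. Origin: centre of underside. Leave it alone.
- tape_roll: Bystander: roll of tape, 92 mm across, 19 mm high, lying beyond the tray. Origin: centre of underside. Leave it alone.
- glue_bottle: Bystander: standing white bottle with a pointed cap, 41 mm across, 123 mm tall, on the robot's side of the work. Origin: centre of underside. Leave it alone.
There are look-alikes about, which are no part of the job. What is shaped like the rake but turquoise is not meant.

How it is judged:
On the way, in this order (a step that is already met when the one before it is completed fails the run):
1. the rake is lifted out of its rest (distance between rake and rest_seat above 0.06 m), for 0.1 s.
2. the chips lie in one layer in the tray, at least two in each third (x of chip_1 in the frame of tray between -0.105 and 0.105 m and y of chip_1 in the frame of tray between -0.046 and 0.046 m and z of chip_1 in the frame of tray between 0.004 and 0.028 m and x of chip_2 in the frame of tray between -0.105 and 0.105 m and y of chip_2 in the frame of tray between -0.046 and 0.046 m and z of chip_2 in the frame of tray between 0.004 and 0.028 m and x of chip_3 in the frame of tray between -0.105 and 0.105 m and y of chip_3 in the frame of tray between -0.046 and 0.046 m and z of chip_3 in the frame of tray between 0.004 and 0.028 m and x of chip_4 in the frame of tray between -0.105 and 0.105 m and y of chip_4 in the frame of tray between -0.046 and 0.046 m and z of chip_4 in the frame of tray between 0.004 and 0.028 m and x of chip_5 in the frame of tray between -0.105 and 0.105 m and y of chip_5 in the frame of tray between -0.046 and 0.046 m and z of chip_5 in the frame of tray between 0.004 and 0.028 m and x of chip_6 in the frame of tray between -0.105 and 0.105 m and y of chip_6 in the frame of tray between -0.046 and 0.046 m and z of chip_6 in the frame of tray between 0.004 and 0.028 m and x of chip_7 in the frame of tray between -0.105 and 0.105 m and y of chip_7 in the frame of tray between -0.046 and 0.046 m and z of chip_7 in the frame of tray between 0.004 and 0.028 m and x of chip_8 in the frame of tray between -0.105 and 0.105 m and y of chip_8 in the frame of tray between -0.046 and 0.046 m and z of chip_8 in the frame of tray between 0.004 and 0.028 m and ((x of chip_1 in the frame of tray below -0.035 m and x of any of chip_2, chip_3, chip_4, chip_5, chip_6, chip_7, chip_8 in the frame of tray below -0.035 m) or (x of chip_2 in the frame of tray below -0.035 m and x of any of chip_3, chip_4, chip_5, chip_6, chip_7, chip_8 in the frame of tray below -0.035 m) or (x of chip_3 in the frame of tray below -0.035 m and x of any of chip_4, chip_5, chip_6, chip_7, chip_8 in the frame of tray below -0.035 m) or (x of chip_4 in the frame of tray below -0.035 m and x of any of chip_5, chip_6, chip_7, chip_8 in the frame of tray below -0.035 m) or (x of chip_5 in the frame of tray below -0.035 m and x of any of chip_6, chip_7, chip_8 in the frame of tray below -0.035 m) or (x of chip_6 in the frame of tray below -0.035 m and x of any of chip_7, chip_8 in the frame of tray below -0.035 m) or (x of chip_7 in the frame of tray below -0.035 m and x of chip_8 in the frame of tray below -0.035 m)) and ((x of chip_1 in the frame of tray between -0.035 and 0.035 m and (x of chip_2 in the frame of tray between -0.035 and 0.035 m or x of chip_3 in the frame of tray between -0.035 and 0.035 m or x of chip_4 in the frame of tray between -0.035 and 0.035 m or x of chip_5 in the frame of tray between -0.035 and 0.035 m or x of chip_6 in the frame of tray between -0.035 and 0.035 m or x of chip_7 in the frame of tray between -0.035 and 0.035 m or x of chip_8 in the frame of tray between -0.035 and 0.035 m)) or (x of chip_2 in the frame of tray between -0.035 and 0.035 m and (x of chip_3 in the frame of tray between -0.035 and 0.035 m or x of chip_4 in the frame of tray between -0.035 and 0.035 m or x of chip_5 in the frame of tray between -0.035 and 0.035 m or x of chip_6 in the frame of tray between -0.035 and 0.035 m or x of chip_7 in the frame of tray between -0.035 and 0.035 m or x of chip_8 in the frame of tray between -0.035 and 0.035 m)) or (x of chip_3 in the frame of tray between -0.035 and 0.035 m and (x of chip_4 in the frame of tray between -0.035 and 0.035 m or x of chip_5 in the frame of tray between -0.035 and 0.035 m or x of chip_6 in the frame of tray between -0.035 and 0.035 m or x of chip_7 in the frame of tray between -0.035 and 0.035 m or x of chip_8 in the frame of tray between -0.035 and 0.035 m)) or (x of chip_4 in the frame of tray between -0.035 and 0.035 m and (x of chip_5 in the frame of tray between -0.035 and 0.035 m or x of chip_6 in the frame of tray between -0.035 and 0.035 m or x of chip_7 in the frame of tray between -0.035 and 0.035 m or x of chip_8 in the frame of tray between -0.035 and 0.035 m)) or (x of chip_5 in the frame of tray between -0.035 and 0.035 m and (x of chip_6 in the frame of tray between -0.035 and 0.035 m or x of chip_7 in the frame of tray between -0.035 and 0.035 m or x of chip_8 in the frame of tray between -0.035 and 0.035 m)) or (x of chip_6 in the frame of tray between -0.035 and 0.035 m and (x of chip_7 in the frame of tray between -0.035 and 0.035 m or x of chip_8 in the frame of tray between -0.035 and 0.035 m)) or (x of chip_7 in the frame of tray between -0.035 and 0.035 m and x of chip_8 in the frame of tray between -0.035 and 0.035 m)) and ((x of chip_1 in the frame of tray above 0.035 m and x of any of chip_2, chip_3, chip_4, chip_5, chip_6, chip_7, chip_8 in the frame of tray above 0.035 m) or (x of chip_2 in the frame of tray above 0.035 m and x of any of chip_3, chip_4, chip_5, chip_6, chip_7, chip_8 in the frame of tray above 0.035 m) or (x of chip_3 in the frame of tray above 0.035 m and x of any of chip_4, chip_5, chip_6, chip_7, chip_8 in the frame of tray above 0.035 m) or (x of chip_4 in the frame of tray above 0.035 m and x of any of chip_5, chip_6, chip_7, chip_8 in the frame of tray above 0.035 m) or (x of chip_5 in the frame of tray above 0.035 m and x of any of chip_6, chip_7, chip_8 in the frame of tray above 0.035 m) or (x of chip_6 in the frame of tray above 0.035 m and x of any of chip_7, chip_8 in the frame of tray above 0.035 m) or (x of chip_7 in the frame of tray above 0.035 m and x of chip_8 in the frame of tray above 0.035 m))), for 0.2 s.
3. the rake is back in its rest (distance between rake and rest_seat below 0.015 m and angle between the x axis of rake and the x axis of rake_rest, either way round below 0.12 rad and x of rake_teeth in the frame of rake_rest above 0.04 m and angle between rake's own z axis and vertical below 0.2 rad and linear speed of rake below 0.02 m/s), for 0.2 s.
At the end, for the whole second after the job is handed in: All chips at rest in the tray, each centre at most 16 mm above the bed, at least two centres in each third (borders x = -35, +35 mm). Rake still in both forks of its rest: origin within 15 mm of rest_seat, head at the rest's +x end, handle within 0.12 rad of it, tilt under 0.2 rad (all of step 2 and all of step 3 and linear speed of each of chip_1, chip_2, chip_3, chip_4, chip_5, chip_6, chip_7, chip_8 below 0.02 m/s); the robot touches nothing.
It fails at once if the gripper or arm touches a chip (contact force between any of the fingers, the arm and chip_1 above 0.3 N or contact force between any of the fingers, the arm and chip_2 above 0.3 N or contact force between any of the fingers, the arm and chip_3 above 0.3 N or contact force between any of the fingers, the arm and chip_4 above 0.3 N or contact force between any of the fingers, the arm and chip_5 above 0.3 N or contact force between any of the fingers, the arm and chip_6 above 0.3 N or contact force between any of the fingers, the arm and chip_7 above 0.3 N or contact force between any of the fingers, the arm and chip_8 above 0.3 N).
It fails at once if a bystander is moved more than 20 mm (distance of any of sanding_block, tape_roll, glue_bottle from where it was at the start of the episode above 0.02 m).
It also fails if it takes over 72 s, if anything falls off the work surface, if the arm or the gripper's body presses on something with over 40 N, if the wrist force passes 120 N, or if a joint passes its speed limit or range.

## Working session

There is one attempt and no reset: what is moved stays moved. The work goes in short steps, Python scripts to look and compute and a tool call to move; the robot and the scene stay as the last step left them, time stands still between calls to the robot, and variables do not carry over. Pictures are saved under pics/ and viewed, and the job is handed in when it is done.

Besides the shell and the picture viewer there is one more tool, called after "Emit:" as name([rows], argument=value, ...), one row to a line, values as JSON. play_rows: Moves the arm, as the interface text tells. Its arguments: {"type":"object","properties":{"plan":{"type":"array"}},"required":["plan"]}

```bash
ls; mkdir -p pics; python3 - <<'E'
from plant import manip
import cv2, numpy as np
s=manip.get_state()
for k,v in s.items(): print(k,np.round(v,4))
for n in ["side","top","wrist"]:
    d=manip.snapshot(n)
    cv2.imwrite(f"pics/{n}0.png",d["img"][:,:,::-1])
    print(n,{k:np.round(v,4).tolist() for k,v in d.items() if k!="img"})
E
```

```text
pics
time 0.0
q [ 1.2245  0.6159 -0.0126  1.4249  0.0081  1.1034 -0.0404]
joint_velocities [-0.0007  0.0001 -0.0004 -0.0009  0.0002  0.0006 -0.0005]
tau [-9.00000e-04 -4.69217e+01  2.58700e-01 -1.71033e+01  9.90000e-03
  9.80000e-03  0.00000e+00]
eef_pos [ 0.2041 -0.6162  0.2016]
tool_rot [ 9.872e-01  1.592e-01 -2.000e-04 -1.300e-03]
force [0.1444 0.3518 0.801 ]
ft_torque [ 0.0009  0.006  -0.0425]
width 0.9956
side {'mtx': [[455.4476, 0.0, 321.8366], [0.0, 455.4476, 239.3227], [0.0, 0.0, 1.0]], 'extrinsics': [[0.9665, -0.2562, 0.0137, -0.5276], [-0.1029, -0.4363, -0.8939, 0.2106], [0.235, 0.8626, -0.4481, 0.9351], [0.0, 0.0, 0.0, 1.0]]}
top {'mtx': [[502.7149, 0.0, 309.6279], [0.0, 502.7149, 239.3534], [0.0, 0.0, 1.0]], 'extrinsics': [[0.0062, -1.0, -0.0036, 0.05], [-0.9745, -0.0053, -0.2243, 0.5804], [0.2243, 0.0049, -0.9745, 1.2249], [0.0, 0.0, 0.0, 1.0]]}
wrist {'mtx': [[359.9932, 0.0, 319.9992], [0.0, 359.9932, 242.4933], [0.0, 0.0, 1.0]], 'tool_from_camera': [[-0.0008, -0.9463, -0.3233, 0.0835], [1.0, -0.0008, -0.0004, 0.0007], [0.0001, -0.3233, 0.9463, -0.1715], [0.0, 0.0, 0.0, 1.0]]}
```

View pics/side0.png

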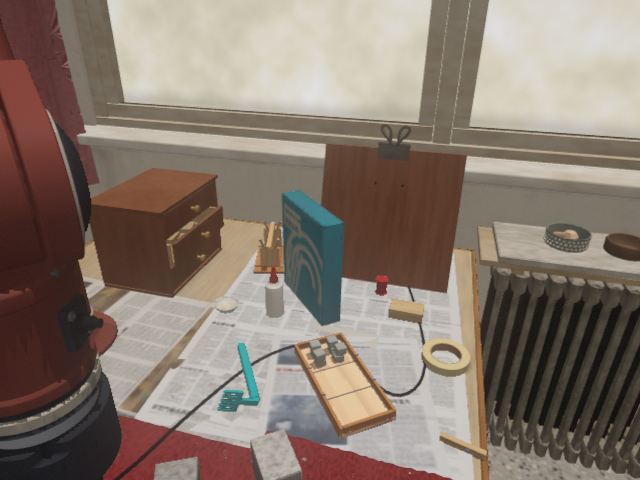

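View pics/top0.png

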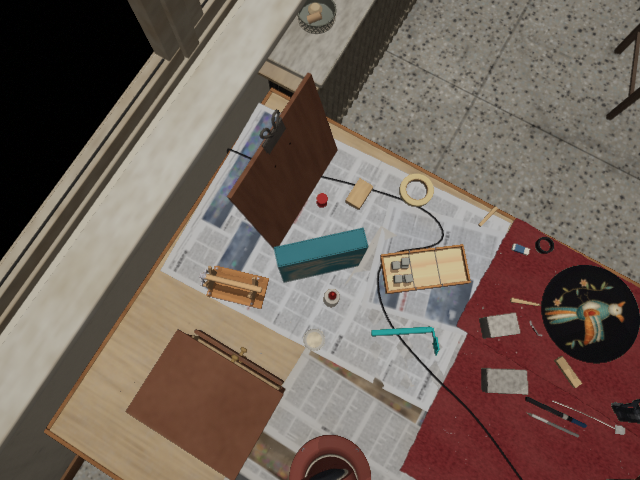

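View pics/wrist0.png

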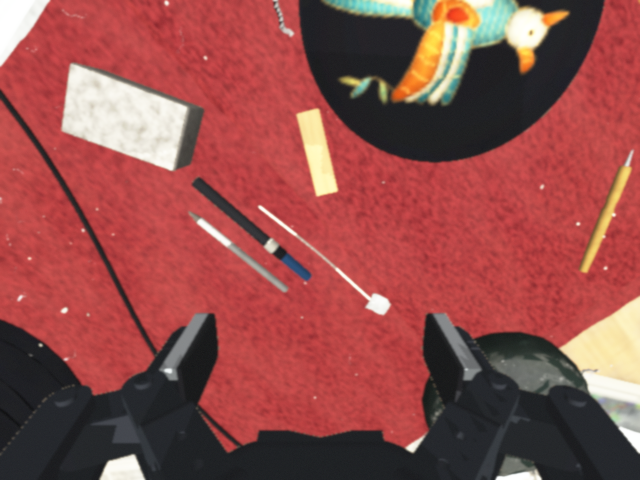

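```bash
cat > h.py <<'E'
from plant import manip
import cv2, numpy as np
from scipy.spatial.transform import Rotation as R
def shot(cam,name):
    s=manip.get_state(); d=manip.snapshot(cam)
    cv2.imwrite(f"pics/{name}.png",d["img"][:,:,::-1])
    K=np.array(d["mtx"])
    if "extrinsics" in d: E=np.array(d["extrinsics"])
    else:
        T=np.eye(4);T[:3,:3]=R.from_quat(s["tool_rot"]).as_matrix();T[:3,3]=s["eef_pos"]
        E=np.linalg.inv(T@np.array(d["tool_from_camera"]))
    np.savez(f"pics/{name}.npz",K=K,E=E)
    return d["img"],K,E
def load(name):
    z=np.load(f"pics/{name}.npz"); return cv2.imread(f"pics/{name}.png"),z["K"],z["E"]
def proj(P,K,E):
    P=np.atleast_2d(P); c=P@E[:3,:3].T+E[:3,3]; p=c@K.T; return p[:,:2]/p[:,2:]
def back(uv,z,K,E):
    uv=np.atleast_2d(uv); d=np.c_[uv,np.ones(len(uv))]@np.linalg.inv(K).T@E[:3,:3]
    o=-E[:3,:3].T@E[:3,3]; t=(z-o[2])/d[:,2]; return o+d*t[:,None]
def crop(img,x,y,w,h,f,out):
    c=img[y:y+h,x:x+w]; cv2.imwrite(f"pics/{out}.png",cv2.resize(c,None,fx=f,fy=f,interpolation=cv2.INTER_CUBIC))
E
python3 - <<'E'
from h import *
img,K,E=shot("top","top1")
im=img[:,:,::-1]
crop(im,190,250,100,75,8,"c_rest"); crop(im,365,230,120,80,6.6,"c_tray")
for l in ["tray","rake_rest","rake","chip_1","sanding_block","tape_roll","glue_bottle","book_box_top"]:
    for r in manip.find_in("top",l)[:9 if "chip" in l else 3]:
        b=r["box"]; print(l,round(r["p"],2),np.round(b,1), np.round(back([b[0]+b[2]/2,b[1]+b[3]/2],0.02,K,E),3))
E
```

```text
tray 0.6 [380.9 244.1  91.5  49.2] [[ 0.513 -0.254  0.02 ]]
tray 0.23 [393.4 263.7   5.7   5.6] [[ 0.519 -0.174  0.02 ]]
rake_rest 0.88 [200.7 265.7  69.7  42.6] [[0.462 0.246 0.02 ]]
rake_rest 0.61 [394.4 259.7   4.8  10.5] [[ 0.523 -0.176  0.02 ]]
rake 0.78 [199.9 272.4  62.1  19.5] [[0.475 0.258 0.02 ]]
rake 0.61 [368.1 323.1  70.4  35.3] [[ 0.328 -0.186  0.02 ]]
chip_1 0.69 [379.6 246.4  89.   49.4] [[ 0.507 -0.247  0.02 ]]
chip_1 0.58 [392.  273.1  13.6   9.2] [[ 0.489 -0.18   0.02 ]]
chip_1 0.47 [392.  261.    8.7   8. ] [[ 0.523 -0.175  0.02 ]]
sanding_block 0.64 [347.7 183.2  24.   26.9] [[ 0.71  -0.082  0.02 ]]
glue_bottle 0.72 [324.6 289.2  15.7  19.9] [[ 0.432 -0.007  0.02 ]]Traceback (most recent call last):
  File "<stdin>", line 6, in <module>
ValueError: it knows: chip, glue_bottle, rake, rake_rest, rake_teeth, rest_seat, sanding_block, tape_roll, tray
```

View pics/c_rest.png

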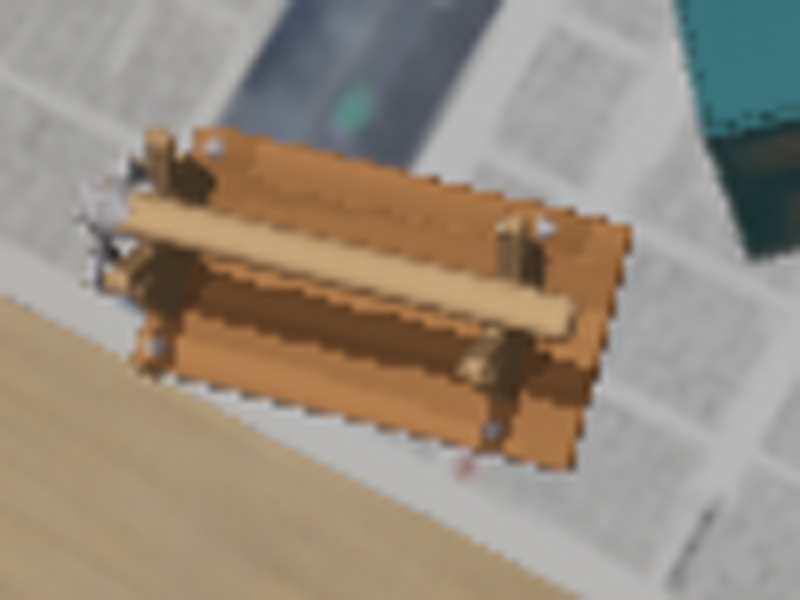

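View pics/c_tray.png

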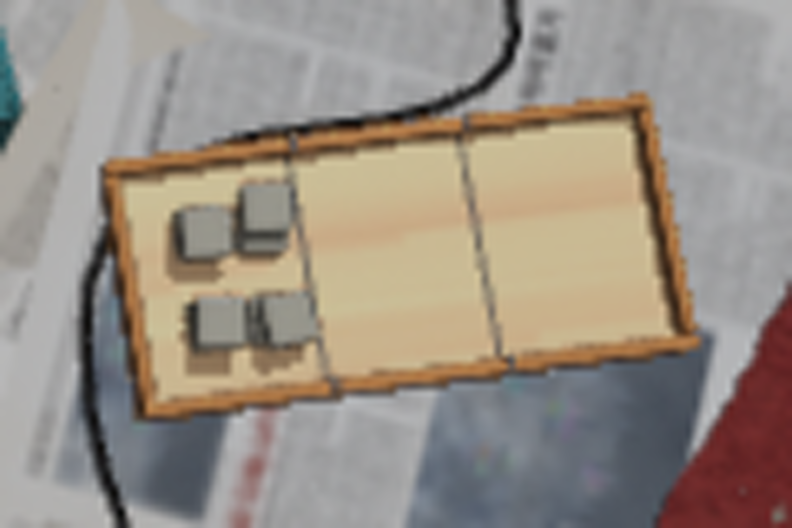

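```bash
cat >> h.py <<'E'
def fitrect(uvs,z,obj,K,E):
    """planar pose (x,y,yaw) from pixel corners & obj xy; least squares on reprojection"""
    from scipy.optimize import least_squares
    obj=np.array(obj); w=back(uvs,z,K,E)[:,:2]
    A=w-w.mean(0); B=obj-obj.mean(0); H=B.T@A; y0=np.arctan2(H[0,1]-H[1,0],H[0,0]+H[1,1])
    def f(p):
        c,s=np.cos(p[2]),np.sin(p[2]); P=np.c_[obj@np.array([[c,s],[-s,c]])+p[:2],np.full(len(obj),z)]
        return (proj(P,K,E)-uvs).ravel()
    m=w.mean(0); r=least_squares(f,[m[0],m[1],y0]); return r.x,np.abs(r.fun).max()
E
python3 - <<'E'
from h import *
_,K,E=load("top1")
o=np.array([190,250]); 
rest=np.array([[195,128],[630,225],[575,468],[140,372]])/8+o
# head end = left; rest +x left. image up = world +x.. rest y = z cross x ; x=+yworld -> y = -xworld => down in image
print("rest",fitrect(rest,0.010,[[.054,-.042],[-.096,-.042],[-.096,.042],[.054,.042]],K,E))
o=np.array([365,230]); 
tr=np.array([[105,162],[645,97],[697,340],[148,415]])/6.6+o
# tray +x left, y = down image
print("tray",fitrect(tr,0.026,[[.111,-.052],[-.111,-.052],[-.111,.052],[.111,.052]],K,E))
print("book",back([[275,247],[366,231],[368,245],[278,265]],0.24,K,E))
print("chest",back([[178,331],[284,384],[235,478],[127,408]],0.224,K,E))
print("glue",back([332,294],0.12,K,E),back([332,303],0.0,K,E))
print("board", back([[307,75],[338,157],[277,245],[231,200]],0.25,K,E))
E
```

```text
rest (array([0.46750961, 0.26127965, 1.36515057]), np.float64(1.13119673189874))
tray (array([ 0.51363501, -0.24963886,  1.70706067]), np.float64(1.1731256866306978))
book [[ 0.52237033  0.12872343  0.24      ]
 [ 0.55979819 -0.07258675  0.24      ]
 [ 0.5280036  -0.07639566  0.24      ]
 [ 0.4821457   0.12128572  0.24      ]]
chest [[0.33939116 0.33518896 0.224     ]
 [0.23084964 0.10456752 0.224     ]
 [0.04701291 0.20058162 0.224     ]
 [0.18053988 0.43143557 0.224     ]]
glue [[ 0.43356851 -0.00140984  0.12      ]] [[ 0.42415832 -0.0061463   0.        ]]
board [[ 0.93757861  0.06113115  0.25      ]
 [ 0.7306177  -0.01101601  0.25      ]
 [ 0.52472895  0.12369112  0.25      ]
 [ 0.6270448   0.22861272  0.25      ]]
```

```bash
cat >> h.py <<'E'
def tri(uv1,c1,uv2,c2):
    P1=c1[0]@c1[1][:3];P2=c2[0]@c2[1][:3]
    X=cv2.triangulatePoints(P1,P2,np.array(uv1,float).reshape(2,1),np.array(uv2,float).reshape(2,1))
    X=(X[:3]/X[3]).ravel(); return X, np.linalg.norm(proj(X,*c1)[0]-uv1)
E
python3 - <<'E'
from h import *
im,K,E=load("top1"); img2,K2,E2=shot("side","side1")
for a,b in [((231,200),(325,143)),((307,75),(466,157)),((338,157),(447,291)),((270,122),(394,150))]:
    print(tri(a,(K,E),b,(K2,E2)))
print(back([277,245],0,K,E),back([338,157],0,K,E))
i=img2[:,:,::-1]; crop(i,240,210,80,70,9,"s_rest"); crop(i,280,320,130,110,6,"s_tray")
E
```

```text
(array([0.60492305, 0.21579287, 0.32469654]), np.float64(0.5985333330200825))
(array([0.90050164, 0.05941602, 0.31544055]), np.float64(1.0241704727050083))
(array([ 0.84055684, -0.02735129,  0.00756089]), np.float64(3.7314577319016218))
(array([0.7703787 , 0.14198667, 0.32236654]), np.float64(4.710252248001085))
[[0.57922424 0.14154193 0.        ]] [[ 0.83303743 -0.0245208   0.        ]]
```

View pics/s_rest.png

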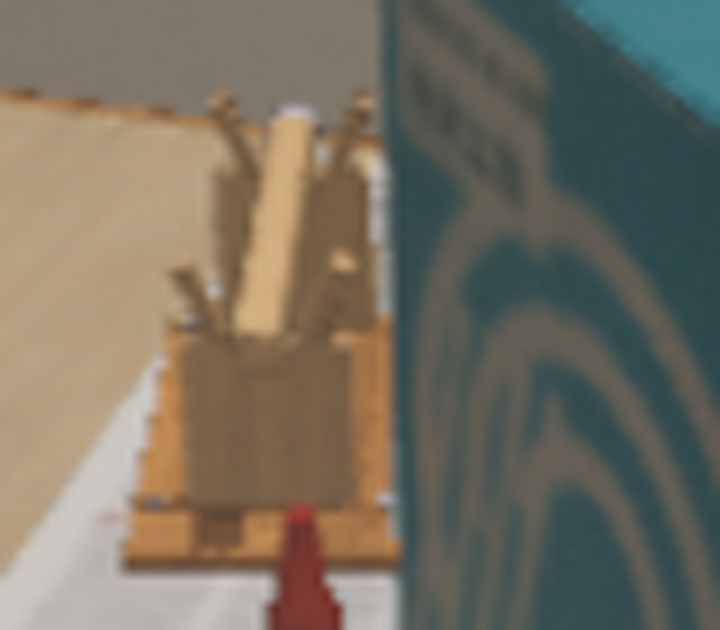

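View pics/s_tray.png

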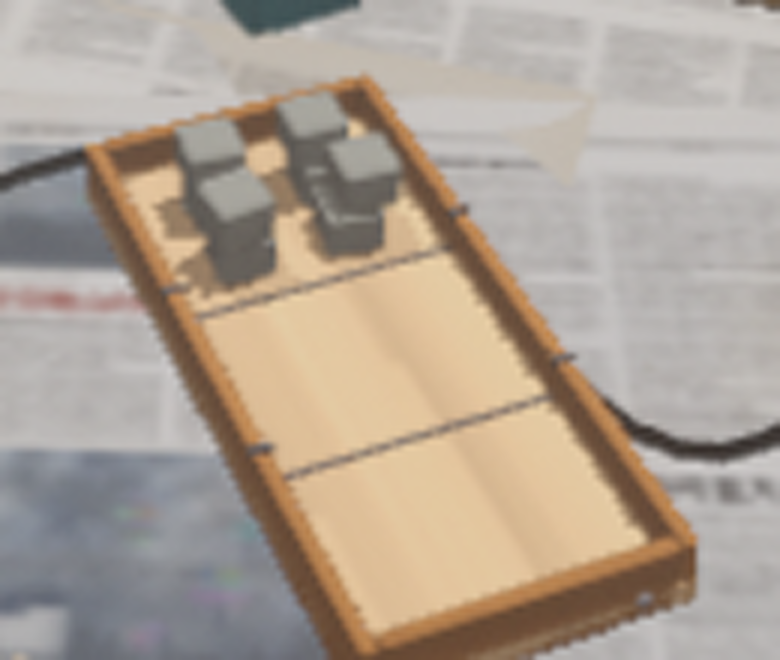

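```bash
cat >> h.py <<'E'
import json
def pose(s=None):
    s=s or manip.get_state(); M=R.from_quat(s["tool_rot"]).as_matrix()
    return np.array(s["eef_pos"]),np.arctan2(M[1,0],M[0,0]),M
def plan(wps,claw,start=None,lev=True):
    """wps: list of (x,y,z,yaw,nrows). Tool vertical assumed at the end of each segment."""
    p,yaw,M=pose() if start is None else start
    out=[]
    for x,y,z,yt,n in wps:
        T=R.from_euler('z',yt)*R.from_euler('x',np.pi)
        R0=R.from_matrix(M); rv=(R0.inv()*T).as_rotvec()
        for i in range(n):
            Rc=R0*R.from_rotvec(rv*i/n)
            d=Rc.inv().apply((np.array([x,y,z])-p)/(n))
            rot=np.degrees(rv/n)
            out.append([round(v,1)+0.0 for v in rot]+[round(v,4)+0.0 for v in d]+[claw])
        p=np.array([x,y,z]); M=T.as_matrix()
    print(len(out),"rows; max shift",max(max(abs(v) for v in o[3:6]) for o in out),"max rot",max(max(abs(v) for v in o[:3]) for o in out))
    for i in range(0,len(out),8): print(json.dumps([out[i:i+8]]))
E
python3 - <<'E'
from h import *
plan([(0.40,-0.46,0.34,0.6,5),(0.55,-0.2,0.38,0.9,6),(0.55,0.05,0.38,1.1,5),(0.455,0.245,0.33,1.365,5),(0.455,0.245,0.33,1.365,3)],0.085)
E
```

```text
24 rows; max shift 0.0497 max rot 3.2
[[[0.0, 0.0, -3.2, 0.047, -0.0175, -0.0274, 0.085], [0.0, 0.0, -3.2, 0.0479, -0.0148, -0.0274, 0.085], [0.0, 0.0, -3.2, 0.0487, -0.0121, -0.0274, 0.085], [0.0, 0.0, -3.2, 0.0493, -0.0094, -0.0274, 0.085], [0.0, 0.0, -3.2, 0.0497, -0.0066, -0.0274, 0.085], [0.0, 0.0, -2.9, 0.0451, -0.0216, -0.0067, 0.085], [0.0, 0.0, -2.9, 0.0461, -0.0194, -0.0067, 0.085], [0.0, 0.0, -2.9, 0.047, -0.017, -0.0067, 0.085]]]
[[[0.0, 0.0, -2.9, 0.0478, -0.0147, -0.0067, 0.085], [0.0, 0.0, -2.9, 0.0485, -0.0123, -0.0067, 0.085], [0.0, 0.0, -2.9, 0.0491, -0.0098, -0.0067, 0.085], [0.0, 0.0, -2.3, 0.0392, -0.0311, 0.0, 0.085], [0.0, 0.0, -2.3, 0.0404, -0.0295, 0.0, 0.085], [0.0, 0.0, -2.3, 0.0415, -0.0279, 0.0, 0.085], [0.0, 0.0, -2.3, 0.0426, -0.0262, 0.0, 0.085], [0.0, 0.0, -2.3, 0.0436, -0.0244, 0.0, 0.085]]]
[[[0.0, 0.0, -3.0, 0.0261, -0.0346, 0.01, 0.085], [0.0, 0.0, -3.0, 0.0279, -0.0332, 0.01, 0.085], [0.0, 0.0, -3.0, 0.0297, -0.0317, 0.01, 0.085], [0.0, 0.0, -3.0, 0.0313, -0.03, 0.01, 0.085], [0.0, 0.0, -3.0, 0.0328, -0.0283, 0.01, 0.085], [0.0, 0.0, 0.0, 0.0, 0.0, 0.0, 0.085], [0.0, 0.0, 0.0, 0.0, 0.0, 0.0, 0.085], [0.0, 0.0, 0.0, 0.0, 0.0, 0.0, 0.085]]]
```

Candidates for the rake: the wooden-handled one seated in its rest at top-pixel (232,282), and the turquoise look-alike at (405,335). The first fits the description, and the crop above shows wood handle, steel head on the left and both forks. The four two-high chip stacks are at about (400,270).

Emit:
play_rows([
  [[0,0,-3.2,0.047,-0.0175,-0.0274,0.085],[0,0,-3.2,0.048,-0.015,-0.0274,0.085],[0,0,-3.2,0.0487,-0.012,-0.0274,0.085],[0,0,-3.2,0.0493,-0.0094,-0.0274,0.085],[0,0,-3.2,0.0497,-0.0066,-0.0274,0.085],[0,0,-2.9,0.045,-0.0216,-0.0067,0.085],[0,0,-2.9,0.046,-0.0194,-0.0067,0.085],[0,0,-2.9,0.047,-0.017,-0.0067,0.085]],
])

```text
time: 1.6
eef_pos: [0.4756, -0.3288, 0.3604]
tool_rot: [0.93, 0.367, 0.0, 0.0]
force: [0.4, -0.2, -1.1]
width: 0.996
```

Emit:
play_rows([
  [[0,0,-2.9,0.0478,-0.0147,-0.0067,0.085],[0,0,-2.9,0.0485,-0.0123,-0.0067,0.085],[0,0,-2.9,0.049,-0.01,-0.0067,0.085],[0,0,-2.3,0.0392,-0.031,0,0.085],[0,0,-2.3,0.0404,-0.0295,0,0.085],[0,0,-2.3,0.0415,-0.028,0,0.085],[0,0,-2.3,0.0426,-0.0262,0,0.085],[0,0,-2.3,0.0436,-0.0244,0,0.085]],
])

```text
time: 2.6
eef_pos: [0.5485, 0.0514, 0.3803]
tool_rot: [0.851, 0.525, 0.0, 0.0]
force: [0.8, 0.8, -0.4]
width: 0.995
```

Emit:
play_rows([
  [[0,0,-3,0.026,-0.0346,0.01,0.085],[0,0,-3,0.028,-0.0332,0.01,0.085],[0,0,-3,0.0297,-0.0317,0.01,0.085],[0,0,-3,0.0313,-0.03,0.01,0.085],[0,0,-3,0.0328,-0.0283,0.01,0.085],[0,0,0,0,0,0,0.085],[0,0,0,0,0,0,0.085]],
])

```text
time: 3.48
eef_pos: [0.4538, 0.244, 0.3302]
tool_rot: [0.776, 0.63, 0.0, 0.001]
force: [0.0, -1.7, 0.7]
width: 0.993
```

```bash
python3 - <<'E'
from h import *
p,y,M=pose(); print(p,y,M[:,2],manip.get_state()["time"])
img,K,E=shot("wrist","w1")
for l in ["rake","rake_rest","rake_teeth"]:
    for r in manip.find_in("wrist",l)[:3]: print(l,round(r["p"],2),np.round(r["box"],1))
E
```

```text
[0.45380237 0.24403522 0.33018742] 1.3643511198628229 [ 7.42708702e-04 -6.95214352e-04 -9.99999483e-01] 3.475
rake 0.86 [317.2 113.3  33.3 139.5]
rake 0.74 [299.2 398.1  17.   38.5]
rake_rest 0.78 [296.1 126.9  65.2 114.1]
rake_teeth 0.96 [296.5 399.1  21.7  39.1]
```

View pics/w1.png

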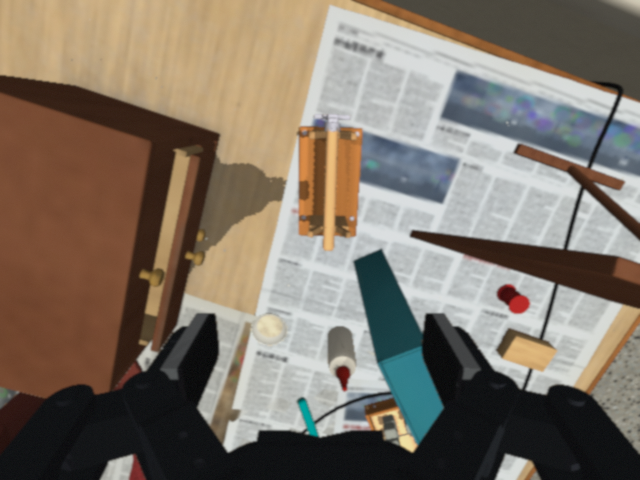

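```bash
python3 - <<'E'
from h import *
img,K,E=load("w1"); crop(img,270,95,120,165,3.6,"c_w1")
o=-E[:3,:3].T@E[:3,3]; print(o)
print(back([[330,116],[328,250],[329,185]],0.073,K,E))
print("predicted seat px",proj([[0.4675,0.2613,0.073]],K,E))
print("book",back([[355,262],[382,249],[421,346],[383,360]],0.24,K,E))
E
```

```text
[0.47129611 0.32499968 0.50165271]
[[0.48316812 0.32627237 0.073     ]
 [0.4491189  0.16969737 0.073     ]
 [0.46669601 0.25035795 0.073     ]]
predicted seat px [[327.83619672 175.83144647]]
book [[0.47644985 0.21605437 0.24      ]
 [0.49876551 0.22241405 0.24      ]
 [0.51798336 0.12858008 0.24      ]
 [0.48417089 0.12120206 0.24      ]]
```

View pics/c_w1.png

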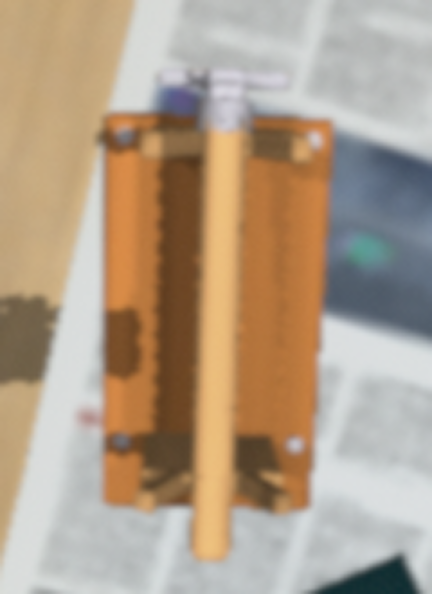

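```bash
python3 - <<'E'
from h import *
img,K,E=load("w1"); o=np.array([270,95])
u=np.array([[107,115],[331,120],[308,508],[105,505]])/3.6+o
print("rest w",fitrect(u,0.010,[[.054,.042],[.054,-.042],[-.096,-.042],[-.096,.042]],K,E))
h=np.array([[228,132],[211,545]])/3.6+o   # ferrule end; tail end top edge
a=back(h,0.081,K,E); d=a[0]-a[1]; print(a,np.linalg.norm(d),np.arctan2(d[1],d[0]))
u=d/np.linalg.norm(d); print("origin from tail",a[1]+u*0.093,"from front",a[0]-u*0.057)
E
```

```text
rest w (array([0.47099874, 0.26052223, 1.34072626]), np.float64(1.2035252153292504))
[[0.48333736 0.30928979 0.081     ]
 [0.45122096 0.17710874 0.081     ]] 0.13602680561813144 1.3324423171956277
origin from tail [0.47317858 0.26747944 0.081     ] from front [0.46987946 0.2539013  0.081     ]
```

```bash
python3 - <<'E'
from h import *
plan([(0.468,0.251,0.17,1.345,4)],0.085)
E
```

```text
4 rows; max shift 0.0401 max rot 0.3
[[[0.0, 0.0, 0.3, 0.0025, 0.003, 0.0401, 0.085], [0.0, 0.0, 0.3, 0.0026, 0.003, 0.0401, 0.085], [0.0, 0.0, 0.3, 0.0026, 0.003, 0.0401, 0.085], [0.0, 0.0, 0.3, 0.0026, 0.003, 0.0401, 0.085]]]
```

Emit:
play_rows([
  [[0,0,0.3,0.0025,0.003,0.04,0.085],[0,0,0.3,0.0025,0.003,0.04,0.085],[0,0,0.3,0.0025,0.003,0.04,0.085],[0,0,0.3,0.0025,0.003,0.04,0.085],[0,0,0,0,0,0,0.085]],
])

```text
time: 4.3
eef_pos: [0.466, 0.2498, 0.1676]
tool_rot: [0.783, 0.622, -0.003, -0.0]
force: [0.2, -0.1, 0.5]
width: 0.999
```

```bash
python3 - <<'E'
from h import *
p,y,M=pose(); print(p,y,M[:,2],manip.get_state()["time"])
img,K,E=shot("wrist","w2")
E
```

```text
[0.466043   0.24978439 0.16759155] 1.3427645437602749 [-0.00577481 -0.0036365  -0.99997671] 4.3
```

View pics/w2.png

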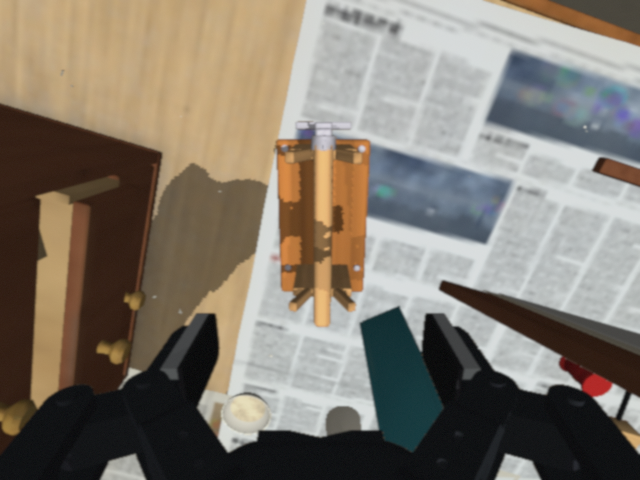

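```bash
python3 - <<'E'
from h import *
img,K,E=load("w2"); crop(img,260,110,130,230,2.6,"c_w2")
g=cv2.imread("pics/c_w2.png"); print(g.shape)
E
```

```text
(598, 338, 3)
```

View pics/c_w2.png

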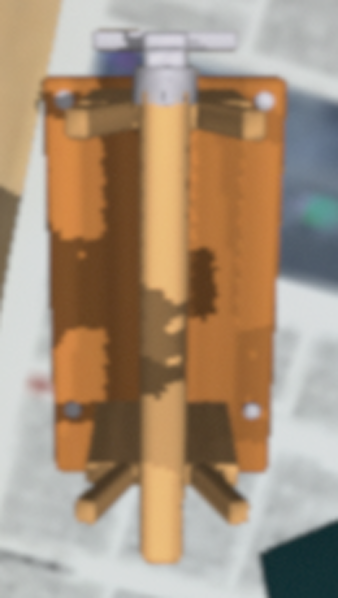

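```bash
python3 - <<'E'
from h import *
img,K,E=load("w2"); o=np.array([260,110])
u=np.array([[45,80],[286,80],[269,470],[57,470]])/2.6+o
print("rest w2",fitrect(u,0.010,[[.054,.042],[.054,-.042],[-.096,-.042],[-.096,.042]],K,E))
a=back(np.array([[140,105],[187,105],[141,557],[183,557]])/2.6+o,0.081,K,E)
print(a); f=(a[0]+a[1])/2; t=(a[2]+a[3])/2; d=f-t; print(np.linalg.norm(d),np.arctan2(d[1],d[0]), "axis mid",(f+t)/2, "w",np.linalg.norm(a[0]-a[1]),np.linalg.norm(a[2]-a[3])); u=d/np.linalg.norm(d); print("origin from tail",t+u*.093)
# fork tips back fork z=.09 x=-68
b=back(np.array([[88,512],[237,512],[80,122],[257,122]])/2.6+o,0.09,K,E); print(b, (b[0]+b[1])/2,(b[2]+b[3])/2, np.linalg.norm(b[0]-b[1]))
E
```

```text
rest w2 (array([0.47127873, 0.26050575, 1.33966387]), np.float64(2.19106363646614))
[[0.4760085  0.31123493 0.081     ]
 [0.48826057 0.30838614 0.081     ]
 [0.44402039 0.17597471 0.081     ]
 [0.45696686 0.17300408 0.081     ]]
0.13897106290283473 1.3411020907732858 axis mid [0.46631408 0.24214996 0.081     ] w 0.012578905002993633 0.013282917204576111
origin from tail [0.47166785 0.26504685 0.081     ]
[[0.43360212 0.20002253 0.09      ]
 [0.47713615 0.19001804 0.09      ]
 [0.46018184 0.31127467 0.09      ]
 [0.50496855 0.30086547 0.09      ]] [0.45536914 0.19502028 0.09      ] [0.48257519 0.30607007 0.09      ] 0.04466879833371984
```

```bash
python3 - <<'E'
from h import *
plan([(0.4692,0.2513,0.10,1.34,2),(0.4692,0.2513,0.058,1.34,2)],0.085)
E
```

```text
4 rows; max shift 0.0349 max rot 0.1
[[[0.0, 0.0, 0.1, 0.0003, 0.001, 0.0349, 0.085], [0.0, 0.0, 0.1, 0.0003, 0.0009, 0.0349, 0.085], [0.0, 0.0, 0.0, 0.0, 0.0, 0.021, 0.085], [0.0, 0.0, 0.0, 0.0, 0.0, 0.021, 0.085]]]
```

Emit:
play_rows([
  [[0,0,0.1,0.0003,0.001,0.035,0.085],[0,0,0.1,0.0003,0.001,0.035,0.085],[0,0,0,0,0,0.021,0.085],[0,0,0,0,0,0.021,0.085],[0,0,0,0,0,0,0.085],[0,0,0,0,0,0,0.085]],
])

```text
time: 5.1
eef_pos: [0.4708, 0.2529, 0.06]
tool_rot: [0.784, 0.621, 0.002, 0.0]
force: [-0.6, 0.4, 0.9]
width: 0.997
```

```bash
python3 - <<'E'
from h import *
p,y,M=pose(); print(p,y,M[:,2],manip.get_state()["time"])
img,K,E=shot("wrist","w3")
E
```

```text
[0.47075659 0.25290572 0.05995076] 1.3403719610587046 [ 0.00330199  0.00195253 -0.99999264] 5.1
```

View pics/w3.png

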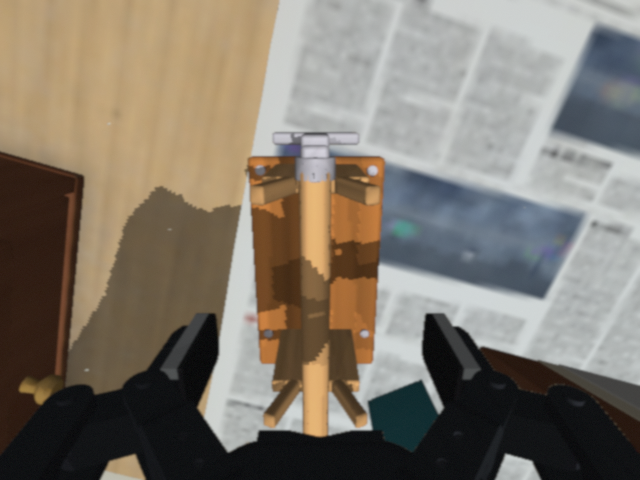

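Emit:
play_rows([
  [[0,0,0,-0.001,-0.0015,0.002,0.085],[0,0,0,0,0,0,0.03],[0,0,0,0,0,0,0],[0,0,0,0,0,0,0],[0,0,0,0,0,0,0],[0,0,0,0,0,0,0],[0,0,0,0,0,0,0]],
])

```text
time: 6.02
eef_pos: [0.4675, 0.2515, 0.056]
tool_rot: [0.784, 0.621, -0.0, -0.0]
force: [-1.0, -0.2, -0.3]
width: -0.001
```

```bash
python3 - <<'E'
from h import *
p,y,M=pose(); s=manip.get_state();print(p,y,M[:,2],s["time"],s["width"],s["width"]*.0854,s["force"])
img,K,E=shot("wrist","w4")
E
```

```text
[0.46753921 0.25146623 0.05602456] 1.3409035043917283 [-6.07077439e-05  4.89214625e-05 -9.99999997e-01] 6.025 -0.0006791426627530973 -5.799878339911451e-05 [-0.95777146 -0.16905752 -0.29024416]
```

View pics/w4.png

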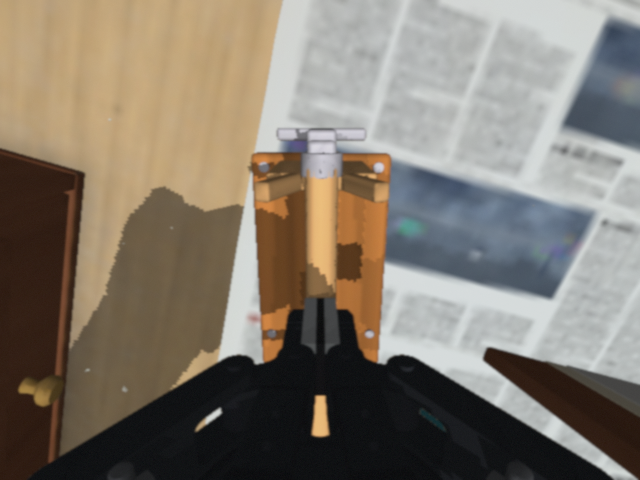

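```bash
python3 - <<'E'
from h import *
img,K,E=shot("side","side2"); crop(img[:,:,::-1],215,175,90,110,5.4,"s2"); print(proj([[.4675,.2515,.056],[.4675,.2515,.076]],K,E))
img,K,E=shot("top","top2"); crop(img[:,:,::-1],190,230,100,95,6,"t2"); print(proj([[.4675,.2515,.056],[.4675,.2515,.076]],K,E))
print(manip.get_state()["eef_pos"],manip.get_state()["q"])
E
```

```text
[[270.5151465  240.32266222]
 [270.24252628 233.69822152]]
[[231.3176381  283.0561098 ]
 [230.07453378 281.93955239]]
[0.46757552 0.25146526 0.0560432 ] [-0.29486921  0.65565083 -0.3676194   1.91639951  0.37718383  0.63702839
 -1.12935884]
```

View pics/s2.png

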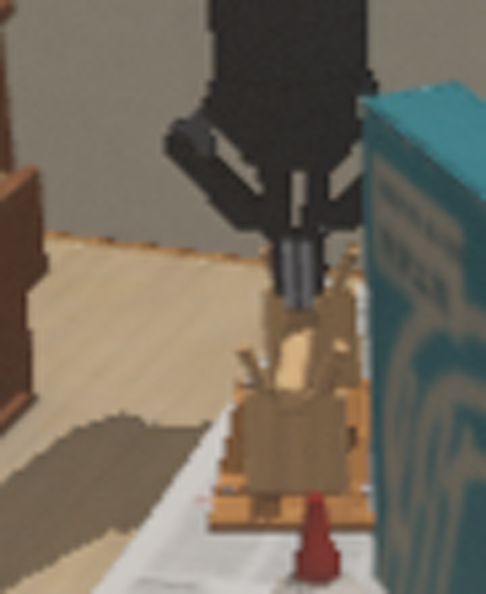

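View pics/t2.png

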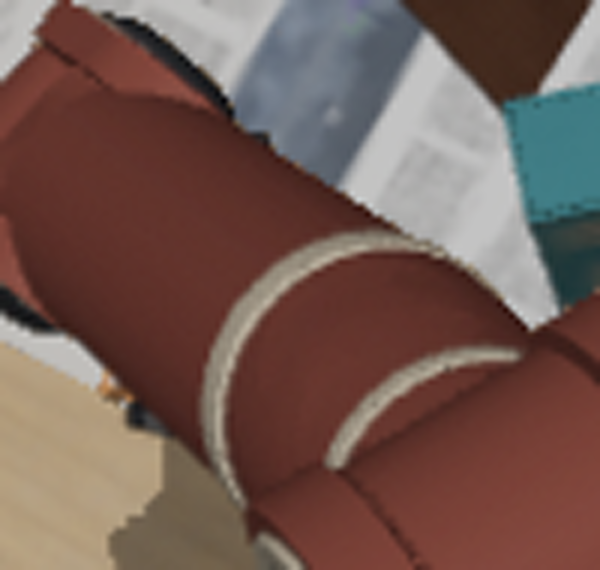

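```bash
python3 - <<'E'
from h import *
from scipy.optimize import least_squares
obj=np.array([[.054,.042,.01],[.054,-.042,.01],[-.096,-.042,.01],[-.096,.042,.01]])
for n,px in [("w1",np.array([[107,115],[331,120],[308,508],[105,505]])/3.6+[270,95]),("w2",np.array([[45,80],[286,80],[269,470],[57,470]])/2.6+[260,110])]:
    _,K,E=load(n)
    def f(p):
        P=R.from_euler('z',p[2]).apply(obj)+[p[0],p[1],p[3]]
        return (proj(P,K,E)-px).ravel()
    r=least_squares(f,[.47,.26,1.34,0]); print(n,r.x,abs(r.fun).max())
_,K,E=load("top1")
px=np.array([[195,128],[630,225],[575,468],[140,372]])/8+[190,250]
obj2=obj[[1,2,3,0]]
def f(p):
    return (proj(R.from_euler('z',p[2]).apply(obj2)+[p[0],p[1],p[3]],K,E)-px).ravel()
r=least_squares(f,[.47,.26,1.34,0]); print("top",r.x,abs(r.fun).max())
tr=np.array([[105,162],[645,97],[697,340],[148,415]])/6.6+np.array([365,230])
obj3=np.array([[.111,-.052,.026],[-.111,-.052,.026],[-.111,.052,.026],[.111,.052,.026]])
def f(p):
    return (proj(R.from_euler('z',p[2]).apply(obj3)+[p[0],p[1],p[3]],K,E)-tr).ravel()
r=least_squares(f,[.51,-.25,1.7,0]); print("tray top",r.x,abs(r.fun).max())
E
```

```text
w1 [ 0.4709636   0.25907166  1.34063828 -0.01024063] 0.5652456855020773
w2 [ 0.47093053  0.25886563  1.33964683 -0.00784663] 0.3773392720274842
top [ 0.47102834  0.2652792   1.36548404 -0.02719231] 0.5470462401184477
tray top [ 0.51781246 -0.25528644  1.70641055 -0.02476572] 0.6634984395658989
```

```bash
python3 - <<'E'
from h import *
img,K,E=load("w4"); p=np.array([0.4675,0.2515,0.056]);
T=R.from_euler('z',1.341)*R.from_euler('x',np.pi)
for x in (0,.011):
  for z in (0,-.01,-.02,-.03,-.04): print(x,z,proj(p+T.apply([x,0,z]),K,E).round(1), proj(p+T.apply([x,.01,z]),K,E).round(1))
crop(img,260,270,120,130,4.5,"c_w4")
E
```

```text
0 0 [[318.9 286.1]] [[338.  286.1]]
0 -0.01 [[318.9 294.9]] [[338.9 294.9]]
0 -0.02 [[318.8 304.6]] [[339.9 304.6]]
0 -0.03 [[318.7 315.5]] [[341.1 315.5]]
0 -0.04 [[318.6 327.8]] [[342.4 327.8]]
0.011 0 [[318.9 266.8]] [[338.3 266.7]]
0.011 -0.01 [[318.8 274.7]] [[339.3 274.7]]
0.011 -0.02 [[318.7 283.5]] [[340.4 283.5]]
0.011 -0.03 [[318.6 293.3]] [[341.6 293.3]]
0.011 -0.04 [[318.5 304.5]] [[342.9 304.5]]
```

View pics/c_w4.png

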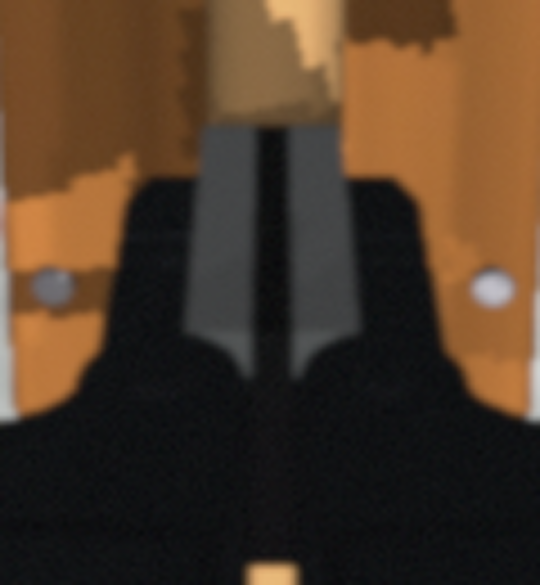

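Emit:
play_rows([
  [[0,0,0,0,0,-0.01,0.085],[0,0,0,0,0,0,0.085],[0,0,0,0,0,0,0.085],[0,0,0,0,0,0.015,0.085],[0,0,0,0,0,0.017,0.085],[0,0,0,0,0,0,0.02],[0,0,0,0,0,0,0.02],[0,0,0,0,0,0,0.02]],
])

```text
time: 7.18
eef_pos: [0.4679, 0.2517, 0.0344]
tool_rot: [0.784, 0.621, 0.001, 0.0]
force: [-1.2, 0.5, -0.7]
width: 0.374
```

Emit:
play_rows([
  [[0,0,0,0,0,0,0.0],[0,0,0,0,0,0,0.0],[0,0,0,0,0,0,0],[0,0,0,0,0,0,0]],
])

```text
time: 7.68
eef_pos: [0.468, 0.2517, 0.0347]
tool_rot: [0.784, 0.621, 0.001, 0.0]
force: [-0.5, -0.8, 5.7]
width: 0.147
```

```bash
python3 - <<'E'
from h import *
p,y,M=pose(); s=manip.get_state();print(p,y,M[:,2],s["time"],s["width"],s["force"])
img,K,E=shot("wrist","w5")
E
```

```text
[0.46797661 0.25168601 0.03467699] 1.340742019267627 [ 1.08111674e-03  5.14346424e-04 -9.99999283e-01] 7.675 0.14661798465899306 [-0.50641765 -0.80583314  5.72163273]
```

View pics/w5.png

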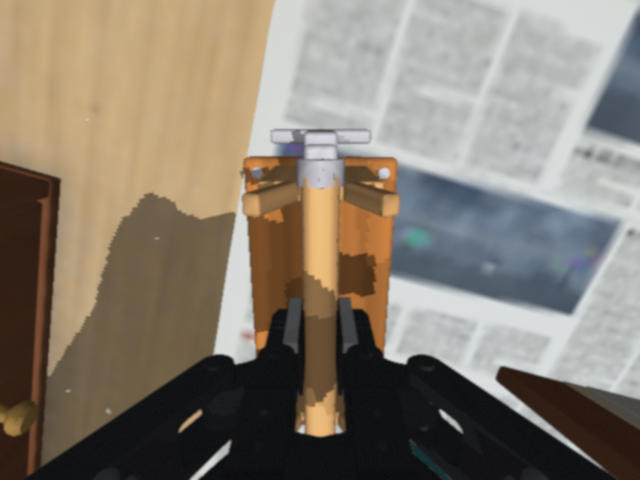

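```bash
python3 - <<'E'
from h import *
from scipy.optimize import least_squares
_,K,E=load("top1");_,K2,E2=load("side1")
t=np.array([[105,162],[645,97],[697,340],[148,415]])/6.6+np.array([365,230])
s=np.array([[365,75],[693,545],[355,655],[88,148]])/6+np.array([280,320])
o=np.array([[.111,-.052,.026],[-.111,-.052,.026],[-.111,.052,.026],[.111,.052,.026]])
for free in (0,1):
  def f(p):
    P=R.from_euler('z',p[2]).apply(o)+[p[0],p[1],p[3]*free]
    return np.r_[proj(P,K,E)-t,proj(P,K2,E2)-s].ravel()
  r=least_squares(f,[.51,-.25,1.7,0]); print(r.x,abs(r.fun).max(),r.fun.round(1))
plan([(0.468,0.2517,0.36,1.341,7),(0.47,0.22,0.36,1.36,1)],0)
E
```

```text
[ 0.51340514 -0.25135939  1.6986466   0.        ] 1.4933053349820966 [ 0.2 -0.5  1.5 -0.8  1.2  1.3 -0.2  0.3  0.3 -1.1  1.  -0.7 -0.1 -0.1
 -1.4 -1.3]
[ 0.51415167 -0.24989453  1.69933494 -0.0035752 ] 1.23148088609463 [-0.6 -0.5  0.5 -0.8  0.2  1.1 -1.   0.2  0.3 -0.2  0.9  0.1  0.1  0.6
 -1.2 -0.4]
8 rows; max shift 0.0465 max rot 1.1
[[[0.0, 0.0, 0.0, 0.0, 0.0, -0.0465, 0], [0.0, 0.0, 0.0, 0.0, 0.0, -0.0465, 0], [0.0, 0.0, 0.0, 0.0, 0.0, -0.0465, 0], [0.0, 0.0, 0.0, 0.0, 0.0, -0.0465, 0], [0.0, 0.0, 0.0, 0.0, 0.0, -0.0465, 0], [0.0, 0.0, 0.0, 0.0, 0.0, -0.0465, 0], [0.0, 0.0, 0.0, 0.0, 0.0, -0.0465, 0], [0.0, 0.0, -1.1, -0.0304, 0.0092, 0.0, 0]]]
```

Emit:
play_rows([
  [[0,0,0,0,0,-0.015,0],[0,0,0,0,0,-0.035,0],[0,0,0,0,0,-0.05,0],[0,0,0,0,0,-0.055,0],[0,0,0,0,0,-0.055,0],[0,0,0,0,0,-0.055,0],[0,0,0,0,0,-0.055,0],[0,0,0,0,0,-0.01,0]],
])

```text
time: 8.72
eef_pos: [0.4682, 0.2527, 0.3685]
tool_rot: [0.783, 0.622, 0.004, 0.0]
force: [-0.2, 0.8, -0.7]
width: 0.142
```

```bash
python3 - <<'E'
from h import *
p,y,M=pose(); s=manip.get_state();print(p,y,M[:,2],s["time"],s["width"],s["force"])
# target: rake yaw = tray yaw 1.70, teeth at tray x=+95,y=-19(first row), height high
def tgt(tx,ty,yaw=1.70,off=0.076):
    c,sn=np.cos(yaw),np.sin(yaw); w=np.array([.5136,-.2505])+[tx*c-ty*sn,tx*sn+ty*c]
    return w-off*np.array([c,sn])
a=tgt(.095,-.019); print(a)
plan([(0.535,-0.02,0.365,1.52,6),(a[0],a[1],0.30,1.70,6),(a[0],a[1],0.20,1.70,3)],0)
E
```

```text
[0.46819321 0.25272193 0.36849831] 1.341432262508992 [ 0.00691679  0.00429621 -0.99996685] 8.725 0.1419897504550609 [-0.19214268  0.78594947 -0.74386623]
[ 0.52999359 -0.22921032]
15 rows; max shift 0.0444 max rot 1.7
[[[0.1, 0.0, -1.7, -0.0417, 0.0212, 0.0005, 0], [0.1, 0.0, -1.7, -0.0423, 0.0199, 0.0005, 0], [0.1, 0.0, -1.7, -0.0429, 0.0187, 0.0005, 0], [0.1, 0.0, -1.7, -0.0435, 0.0174, 0.0005, 0], [0.1, 0.0, -1.7, -0.044, 0.0161, 0.0005, 0], [0.1, 0.0, -1.7, -0.0444, 0.0148, 0.0006, 0], [0.0, 0.0, -1.7, -0.0349, 0.0009, 0.0108, 0], [0.0, 0.0, -1.7, -0.0349, -0.0001, 0.0108, 0]]]
[[[0.0, 0.0, -1.7, -0.0349, -0.0012, 0.0108, 0], [0.0, 0.0, -1.7, -0.0348, -0.0022, 0.0108, 0], [0.0, 0.0, -1.7, -0.0347, -0.0032, 0.0108, 0], [0.0, 0.0, -1.7, -0.0346, -0.0043, 0.0108, 0], [0.0, 0.0, 0.0, 0.0, 0.0, 0.0333, 0], [0.0, 0.0, 0.0, 0.0, 0.0, 0.0333, 0], [0.0, 0.0, 0.0, 0.0, 0.0, 0.0333, 0]]]
```

Emit:
play_rows([
  [[0,0,-1.7,-0.0417,0.021,0.0005,0],[0,0,-1.7,-0.0423,0.02,0.0005,0],[0,0,-1.7,-0.043,0.0187,0.0005,0],[0,0,-1.7,-0.0435,0.0174,0.0005,0],[0,0,-1.7,-0.044,0.016,0.0005,0],[0,0,-1.7,-0.0444,0.0148,0.0005,0],[0,0,-1.7,-0.035,0.0009,0.0108,0],[0,0,-1.7,-0.035,0,0.0108,0]],
])

```text
time: 9.72
eef_pos: [0.5311, -0.0927, 0.3376]
tool_rot: [0.704, 0.71, -0.001, -0.001]
force: [0.3, 0.7, -1.6]
width: 0.147
```

Emit:
play_rows([
  [[0,0,-1.7,-0.035,-0.001,0.0108,0],[0,0,-1.7,-0.035,-0.002,0.0108,0],[0,0,-1.7,-0.035,-0.003,0.0108,0],[0,0,-1.7,-0.035,-0.004,0.0108,0],[0,0,0,0,0,0.0333,0],[0,0,0,0,0,0.0333,0],[0,0,0,0,0,0.0333,0],[0,0,0,0,0,0,0]],
])

```text
time: 10.72
eef_pos: [0.5262, -0.231, 0.1926]
tool_rot: [0.661, 0.75, -0.002, -0.005]
force: [-0.2, 0.2, -1.2]
width: 0.148
```

```bash
python3 - <<'E'
from h import *
p,y,M=pose(); s=manip.get_state();print(p,y,M[:,2],s["time"],s["width"],s["force"])
img,K,E=shot("wrist","w6"); img,K,E=shot("side","side3"); crop(img[:,:,::-1],250,250,150,170,3.5,"s3")
E
```

```text
[ 0.52623368 -0.23098259  0.19262434] 1.6972781672743158 [-0.00925643  0.00346965 -0.99995114] 10.725 0.14757760760128744 [-0.20021255  0.15483402 -1.23671527]
```

View pics/w6.png

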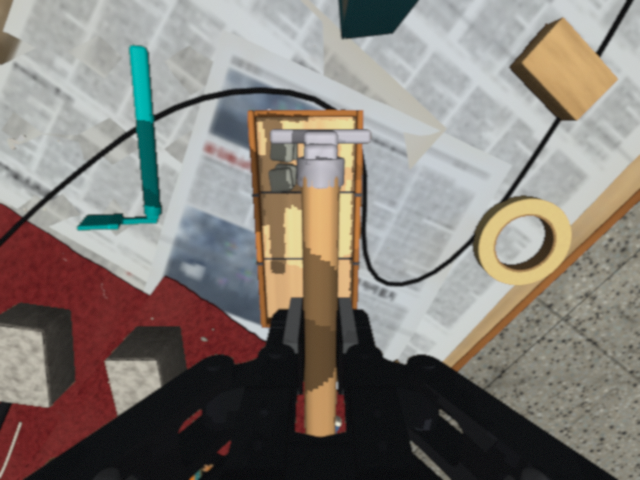

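View pics/s3.png

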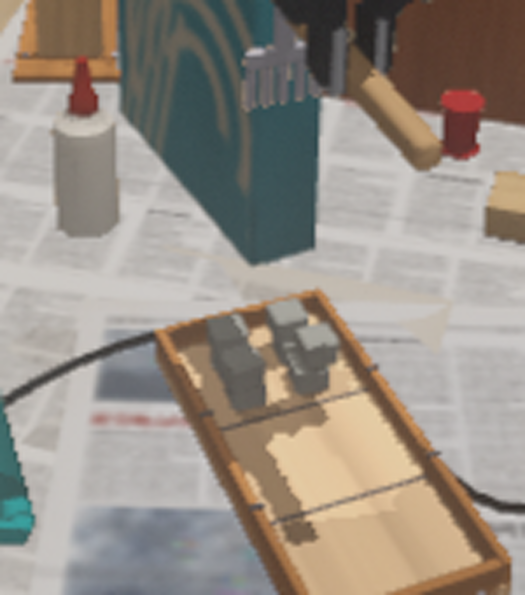

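```bash
python3 - <<'E'
from h import *
p,y,M=pose(); print(p,y,M[:,2])
_,K,E=load("side3")
d=np.array([np.cos(y),np.sin(y),0]); n=np.array([-d[1],d[0],0])
for dz in (0,.01,.02):
  P=p+0.076*d+[0,0,-.0247+dz]; print(dz,proj([P,P+.019*n,P-.019*n],K,E).round(1).tolist())
img=cv2.imread("pics/side3.png"); crop(img,310,250,50,45,12,"s3b")
img,K,E=shot("top","top3"); print(p,manip.get_state()["eef_pos"]); crop(img[:,:,::-1],340,200,150,110,5.3,"t3")
E
```

```text
[ 0.52965259 -0.23167475  0.19650825] 1.6971398131888706 [-3.44117068e-04  4.76367585e-04 -9.99999827e-01]
0 [[331.3, 277.9], [321.8, 279.9], [340.6, 276.1]]
0.01 [[331.4, 273.3], [321.9, 275.2], [340.8, 271.4]]
0.02 [[331.5, 268.6], [321.9, 270.5], [341.0, 266.8]]
[ 0.52965259 -0.23167475  0.19650825] [ 0.53036891 -0.23183739  0.1973705 ]
```

View pics/s3b.png

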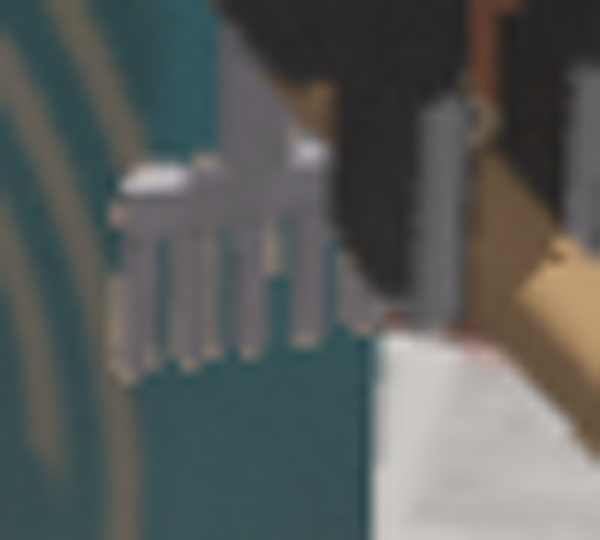

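View pics/t3.png

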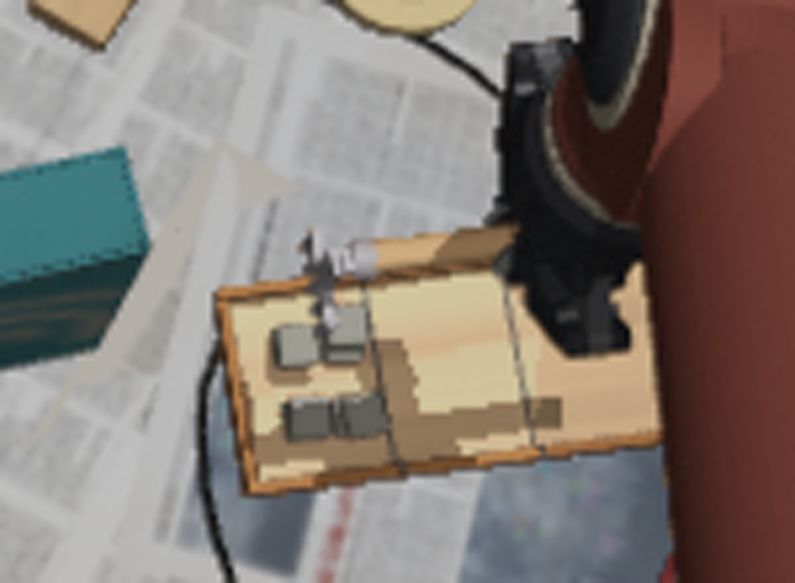

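```bash
python3 - <<'E'
from h import *
_,K,E=load("top3"); p,y,M=pose(); print(p,y)
d=np.array([np.cos(y),np.sin(y),0]);n=np.array([-d[1],d[0],0])
z=p[2]+.0383
c=p+0.076*d; c[2]=z-.029
print(proj([c+.022*n,c-.022*n,c],K,E))
print("crossbar ends seen px", np.array([[328,318],[308,238]])/5.3+[340,200])
# tray corner points predicted for check
o=np.array([[.111,-.052,.026],[-.111,-.052,.026],[-.111,.052,.026],[.111,.052,.026],[.035,-.052,.026],[.035,.052,.026]])
print(((proj(R.from_euler('z',1.70).apply(o)+[.5136,-.2505,0],K,E)-[340,200])*5.3).round(0))
E
python3 - <<'E'
import sys; sys.path.insert(0,'.')
from h import *
img=cv2.imread("pics/top3.png"); crop(img,380,235,45,40,14,"../pics/t3b")
E
```

```text
[ 0.53036891 -0.23183739  0.1973705 ] 1.6971164973417325
[[403.35202067 260.91503919]
 [400.23268099 242.03189549]
 [401.78563269 251.43279863]]
crossbar ends seen px [[401.88679245 260.        ]
 [398.11320755 244.90566038]]
[[216. 286.]
 [656. 232.]
 [697. 438.]
 [249. 494.]
 [367. 268.]
 [403. 475.]]
```

```bash
python3 - <<'E'
from h import *
img=cv2.imread("pics/top3.png"); crop(img,380,235,45,40,14,"t3b")
E
```

```text
(no output)
```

View pics/t3b.png

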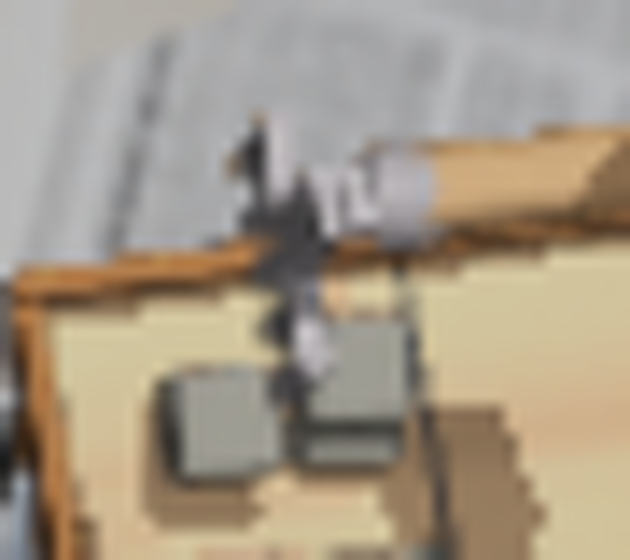

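```bash
cat >> h.py <<'E'
TR=np.array([.5136,-.2505]); TY=1.70
def w2t(P):
    P=np.atleast_2d(P)[:,:2]-TR; c,s=np.cos(TY),np.sin(TY); return P@np.array([[c,-s],[s,c]])
def t2w(tx,ty):
    c,s=np.cos(TY),np.sin(TY); return TR+[tx*c-ty*s,tx*s+ty*c]
def tg(tx,ty,zt,yaw=TY,off=0.077):
    w=t2w(tx,ty)-off*np.array([np.cos(yaw),np.sin(yaw)]); return (w[0],w[1],zt+0.0255,yaw)
E
python3 - <<'E'
from h import *
_,K,E=load("top3")
print((w2t(back([[405.6,261.3],[396.4,265],[398.5,278.9],[407.9,277.9]],.044,K,E))*1000).round())
plan([tg(.096,-.020,.10)+(2,),tg(.096,-.020,.06)+(1,),tg(.096,-.020,.033)+(2,),tg(.096,-.020,.033)+(2,)],0)
E
```

```text
[[ 53. -22.]
 [ 78. -15.]
 [ 79.  21.]
 [ 54.  22.]]
7 rows; max shift 0.04 max rot 0.1
[[[0.0, 0.0, -0.1, 0.0013, 0.0004, 0.0359, 0], [0.0, 0.0, -0.1, 0.0013, 0.0005, 0.0359, 0], [0.0, 0.0, 0.0, 0.0, 0.0, 0.04, 0], [0.0, 0.0, 0.0, 0.0, 0.0, 0.0135, 0], [0.0, 0.0, 0.0, 0.0, 0.0, 0.0135, 0], [0.0, 0.0, 0.0, 0.0, 0.0, 0.0, 0], [0.0, 0.0, 0.0, 0.0, 0.0, 0.0, 0]]]
```

Emit:
play_rows([
  [[0,0,-0.1,0.0015,0.0005,0.036,0],[0,0,-0.1,0.0015,0.0005,0.036,0],[0,0,0,0,0,0.03,0],[0,0,0,0,0,0,0],[0,0,0,0,0,0,0]],
])

```text
time: 11.5
eef_pos: [0.5321, -0.2291, 0.0964]
tool_rot: [0.66, 0.751, 0.001, 0.002]
force: [0.2, 0.0, -1.7]
width: 0.148
```

```bash
python3 - <<'E'
from h import *
img,K,E=shot("side","side4"); crop(img[:,:,::-1],280,310,90,80,8,"s4")
img,K,E=shot("wrist","w7"); crop(img[:,:,::-1],220,90,200,150,4,"c_w7")
s=manip.get_state(); print(s["eef_pos"],pose()[1],s["time"]); plan([tg(.096,-.020,.033)+(2,)],0)
E
```

```text
[ 0.53196038 -0.22916508  0.09651525] 1.700237789126455 11.6
2 rows; max shift 0.019 max rot 0.1
[[[0.1, 0.1, 0.0, 0.0001, -0.0006, 0.019, 0], [0.1, 0.1, 0.0, 0.0001, -0.0005, 0.019, 0]]]
```

View pics/s4.png

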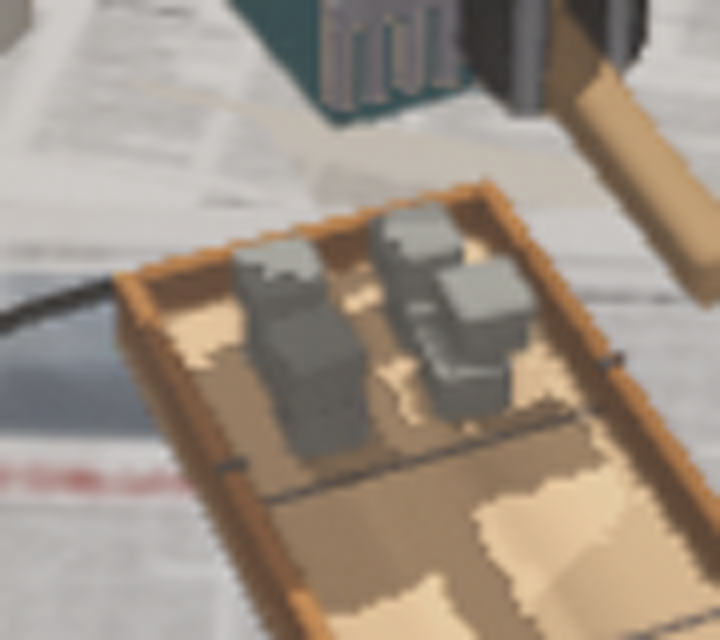

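View pics/c_w7.png

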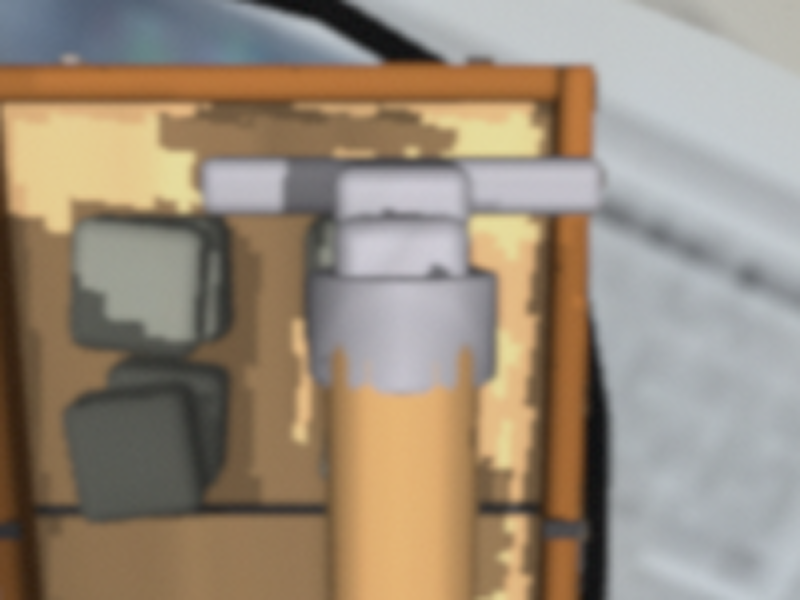

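Emit:
play_rows([
  [[0,0,0,0,-0.0005,0.02,0],[0,0,0,0,-0.0005,0.018,0],[0,0,0,0,0,0,0],[0,0,0,-0.008,0,0,0],[0,0,0,-0.012,0,0,0],[0,0,0,-0.014,0,0,0],[0,0,0,0,0,0,0]],
])

```text
time: 12.48
eef_pos: [0.5335, -0.2655, 0.0565]
tool_rot: [0.661, 0.75, -0.0, 0.001]
force: [0.4, -0.9, -0.4]
width: 0.145
```

```bash
cat >> h.py <<'E'
def where():
    p,y,M=pose(); s=manip.get_state(); c=p[:2]+.077*np.array([np.cos(y),np.sin(y)])
    print("t",s["time"],"teeth tray mm",(w2t(c)[0]*1000).round(1),"teeth z",round(p[2]-.0255,4),"yaw",round(y,4),"tilt",M[:2,2].round(4),"w",round(s["width"],3),"F",np.round(s["force"],1))
def look(n,wrist=False):
    img,K,E=shot("side","side"+n); a=cv2.resize(img[310:410,270:400,::-1],None,fx=6,fy=6,interpolation=cv2.INTER_CUBIC); cv2.imwrite(f"pics/ls{n}.png",a)
    img,K,E=shot("top","top"+n); crop(img[:,:,::-1],365,230,120,80,6.6,"lt"+n)
E
python3 - <<'E'
from h import *
where(); look("5")
E
```

```text
t 12.475 teeth tray mm [ 59.5 -18.1] teeth z 0.031 yaw 1.6966 tilt [ 0.0005 -0.0018] w 0.145 F [ 0.4 -0.9 -0.4]
```

View pics/ls5.png

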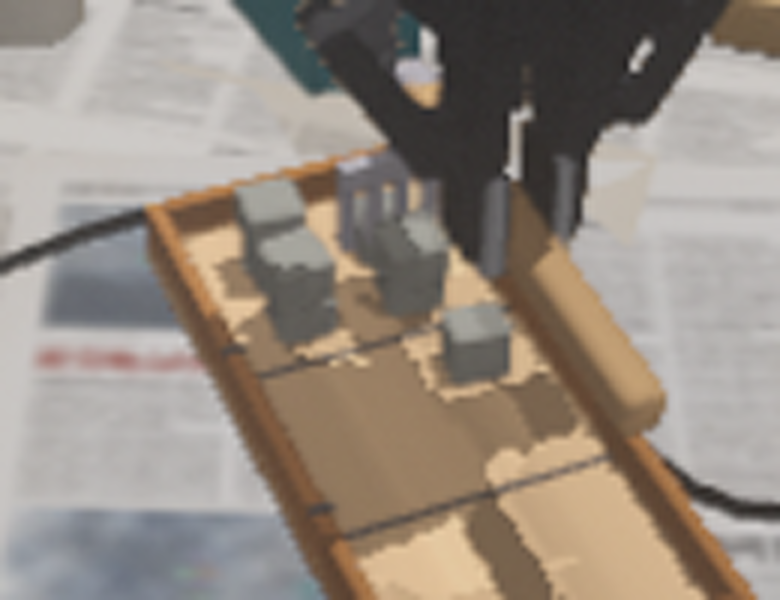

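View pics/lt5.png

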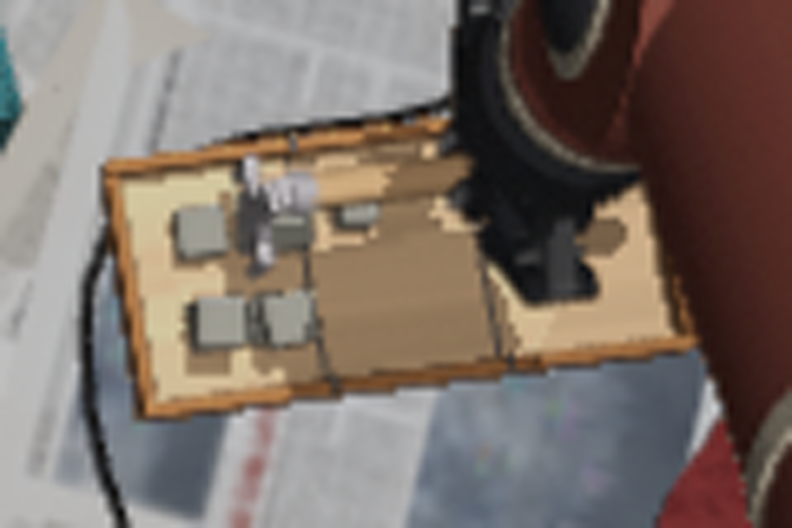

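Emit:
play_rows([
  [[0,0,0,-0.012,-0.001,-0.001,0],[0,0,0,-0.014,0,0,0],[0,0,0,0,0,0,0]],
])

```text
time: 12.95
eef_pos: [0.5357, -0.2911, 0.0572]
tool_rot: [0.661, 0.75, -0.001, 0.001]
force: [-0.5, -0.3, -1.6]
width: 0.145
```

```bash
python3 - <<'E'
from h import *
where(); look("6")
E
```

```text
t 12.95 teeth tray mm [ 33.9 -16.9] teeth z 0.0317 yaw 1.6971 tilt [-0.0001 -0.0016] w 0.145 F [-0.5 -0.3 -1.6]
```

View pics/ls6.png

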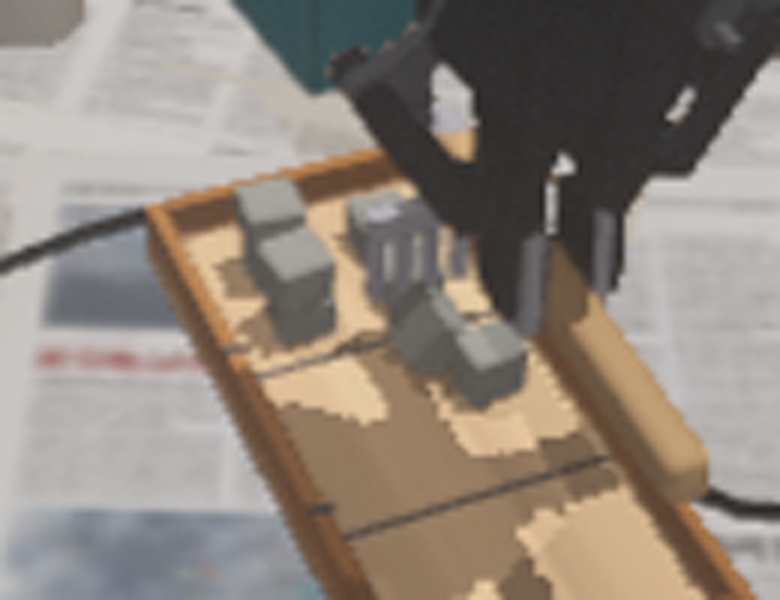

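Emit:
play_rows([
  [[0,0,0,-0.008,0.002,0.003,0],[0,0,0,-0.01,0.001,0.004,0],[0,0,0,0,0,0,0]],
])

```text
time: 13.42
eef_pos: [0.5409, -0.3076, 0.0496]
tool_rot: [0.661, 0.751, -0.001, -0.0]
force: [0.3, 0.3, -0.6]
width: 0.148
```

```bash
python3 - <<'E'
from h import *
where(); look("7")
E
```

```text
t 13.425 teeth tray mm [ 16.9 -19.8] teeth z 0.0241 yaw 1.6985 tilt [-0.0009 -0.0008] w 0.148 F [ 0.3  0.3 -0.6]
```

View pics/ls7.png

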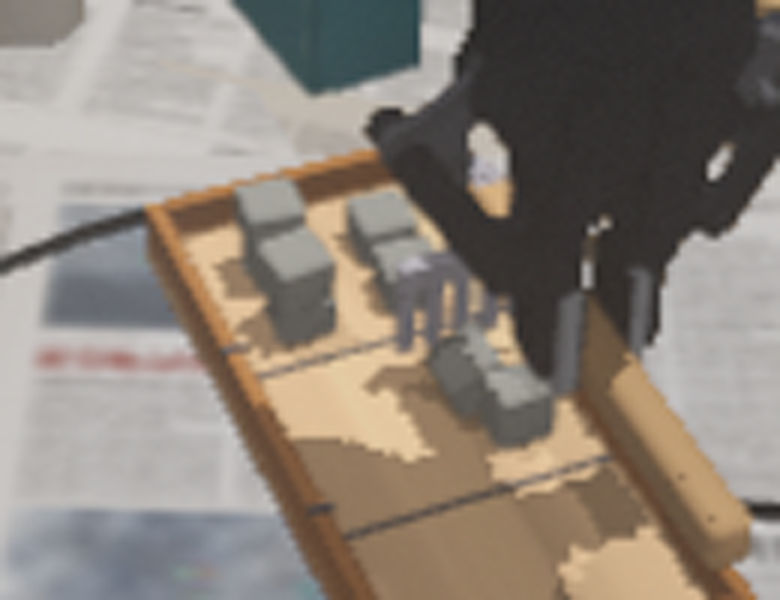

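View pics/lt7.png

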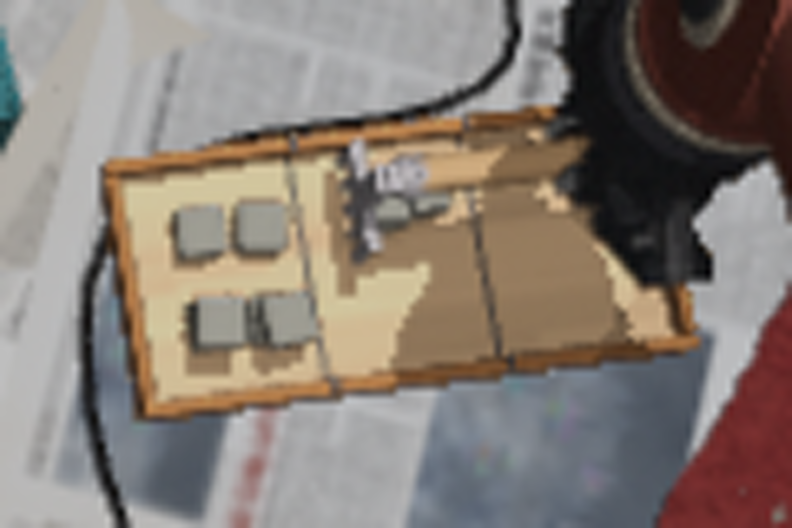

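Emit:
play_rows([
  [[0,0,0,0,0,0.007,0],[0,0,0,-0.01,0,0,0],[0,0,0,-0.014,0,0,0],[0,0,0,-0.014,0,0,0],[0,0,0,-0.014,0,0,0],[0,0,0,-0.006,0,0,0],[0,0,0,0,0,0,0]],
])

```text
time: 14.4
eef_pos: [0.5487, -0.3641, 0.0432]
tool_rot: [0.66, 0.751, -0.0, 0.0]
force: [-0.1, -0.1, -1.0]
width: 0.146
```

```bash
python3 - <<'E'
from h import *
where(); look("8")
E
```

```text
t 14.4 teeth tray mm [-40.2 -20.2] teeth z 0.0177 yaw 1.6993 tilt [ 0.     -0.0001] w 0.146 F [-0.1 -0.1 -1. ]
```

View pics/ls8.png

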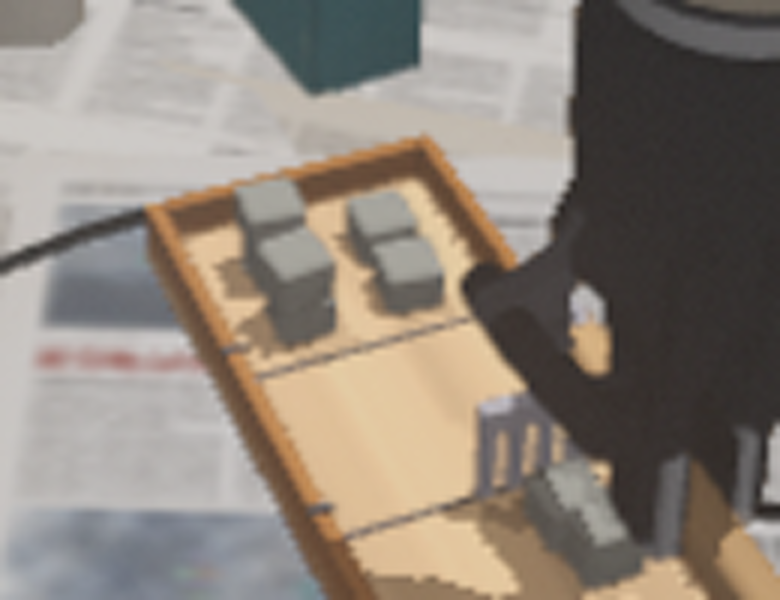

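```bash
python3 - <<'E'
from h import *
plan([tg(-.040,-.020,.07)+(1,),tg(.097,.020,.075)+(4,),tg(.097,.020,.055)+(1,),tg(.097,.020,.055)+(2,)],0)
E
```

```text
8 rows; max shift 0.0522 max rot 0.1
[[[0.0, 0.0, 0.1, -0.0011, -0.0006, -0.0522, 0], [0.0, 0.0, 0.0, 0.0342, -0.01, -0.0012, 0], [0.0, 0.0, 0.0, 0.0342, -0.01, -0.0012, 0], [0.0, 0.0, 0.0, 0.0342, -0.01, -0.0012, 0], [0.0, 0.0, 0.0, 0.0342, -0.01, -0.0012, 0], [0.0, 0.0, 0.0, 0.0, 0.0, 0.02, 0], [0.0, 0.0, 0.0, 0.0, 0.0, 0.0, 0], [0.0, 0.0, 0.0, 0.0, 0.0, 0.0, 0]]]
```

Emit:
play_rows([
  [[0,0,0,0,0,-0.05,0],[0,0,0,0.02,-0.006,-0.005,0],[0,0,0,0.039,-0.012,0,0],[0,0,0,0.039,-0.012,0,0],[0,0,0,0.039,-0.01,0,0],[0,0,0,0,0,0.015,0],[0,0,0,0,0,0,0]],
])

```text
time: 15.38
eef_pos: [0.4909, -0.2328, 0.0825]
tool_rot: [0.66, 0.752, -0.001, -0.001]
force: [-0.5, -1.0, -1.4]
width: 0.146
```

```bash
python3 - <<'E'
from h import *
look("9");where(); plan([tg(.097,.020,.0325)+(2,)],0)
E
```

```text
t 15.475 teeth tray mm [96.2 19.4] teeth z 0.0577 yaw 1.699 tilt [ 0.0001 -0.0007] w 0.144 F [-0.3  0.  -1. ]
2 rows; max shift 0.0126 max rot 0.0
[[[0.0, 0.0, 0.0, 0.0004, -0.0003, 0.0126, 0], [0.0, 0.0, 0.0, 0.0004, -0.0003, 0.0126, 0]]]
```

View pics/ls9.png

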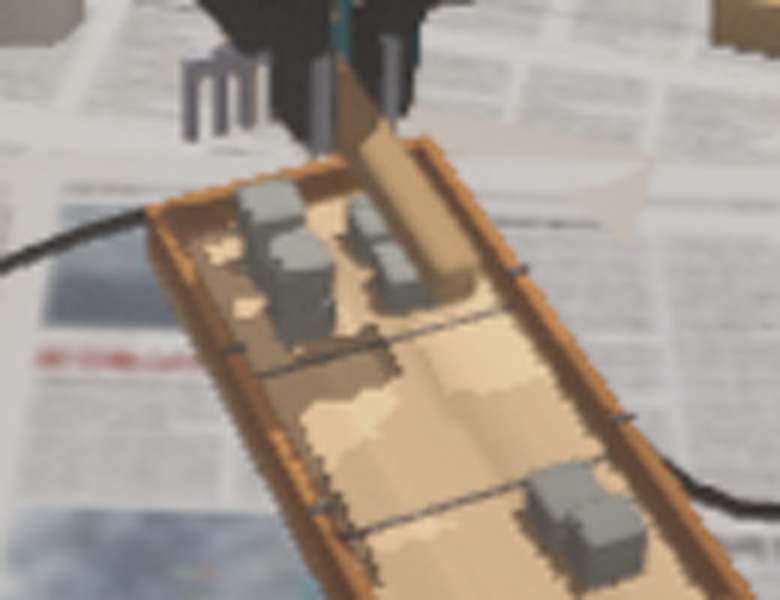

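View pics/lt9.png

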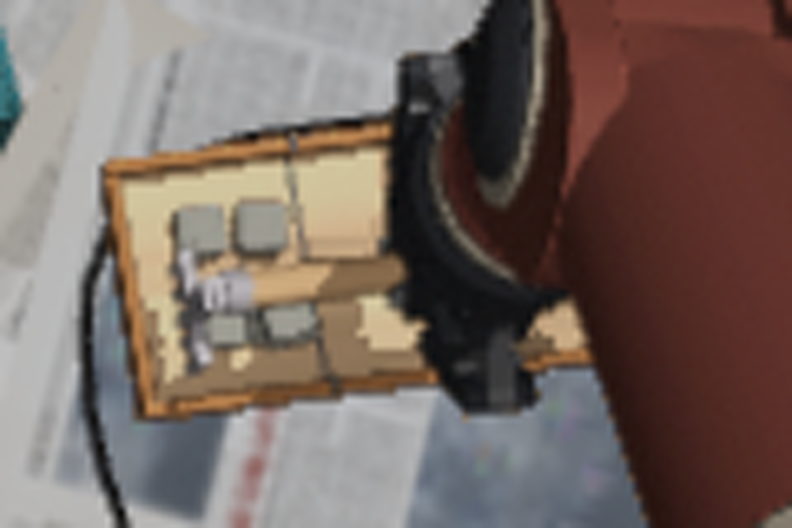

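Emit:
play_rows([
  [[0,0,0,0.001,0,0.0125,0],[0,0,0,0,0,0.0125,0],[0,0,0,0,0,0,0],[0,0,0,-0.008,0,0,0],[0,0,0,-0.012,0,0,0],[0,0,0,-0.014,0,0,0],[0,0,0,0,0,0,0]],
])

```text
time: 16.35
eef_pos: [0.4956, -0.2682, 0.0584]
tool_rot: [0.661, 0.75, -0.0, 0.001]
force: [-0.5, -0.3, -1.8]
width: 0.15
```

```bash
python3 - <<'E'
from h import *
look("10");where()
E
```

```text
t 16.45 teeth tray mm [64.3 19.7] teeth z 0.0328 yaw 1.6995 tilt [0.0001 0.0004] w 0.147 F [-0.5  0.3 -0.8]
```

View pics/ls10.png

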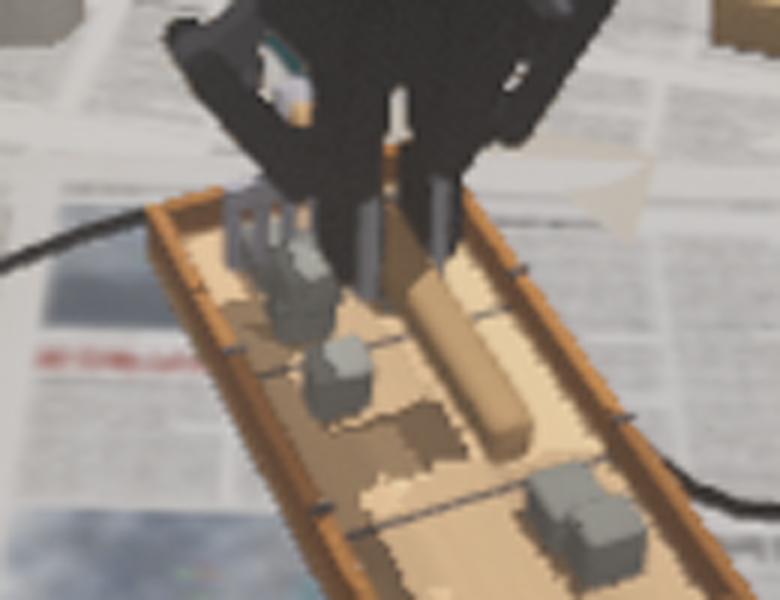

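Emit:
play_rows([
  [[0,0,0,-0.012,0,0,0],[0,0,0,-0.015,0,0,0],[0,0,0,-0.003,0,0,0],[0,0,0,0,0,0,0]],
])

```text
time: 16.95
eef_pos: [0.4995, -0.2957, 0.0582]
tool_rot: [0.66, 0.751, 0.0, -0.0]
force: [-0.2, 0.4, -1.0]
width: 0.145
```

```bash
python3 - <<'E'
from h import *
look("11");where()
E
```

```text
t 17.05 teeth tray mm [35.  19.6] teeth z 0.0328 yaw 1.7009 tilt [-0.0001  0.0007] w 0.148 F [ 0.1 -0.4 -1.1]
```

View pics/ls11.png

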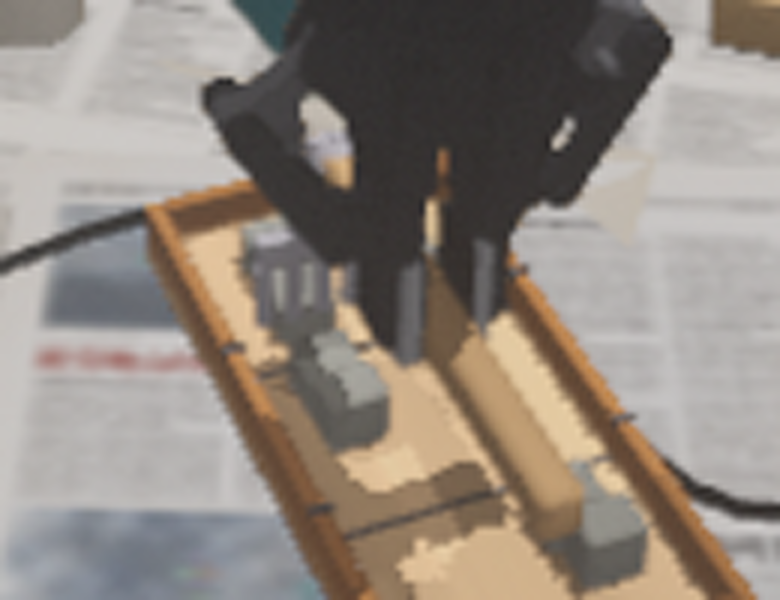

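Emit:
play_rows([
  [[0,0,0,-0.007,0,0.003,0],[0,0,0,-0.009,0,0.005,0],[0,0,0,-0.002,0,0.006,0],[0,0,0,0,0,0,0]],
])

```text
time: 17.55
eef_pos: [0.5028, -0.3149, 0.0448]
tool_rot: [0.66, 0.751, -0.0, 0.001]
force: [-0.2, -1.0, 4.2]
width: 0.148
```

```bash
python3 - <<'E'
from h import *
look("12");where()
E
```

```text
t 17.65 teeth tray mm [14.7 19. ] teeth z 0.0194 yaw 1.6995 tilt [ 0.0021 -0.0023] w 0.147 F [ 0.3 -1.9  2.9]
```

View pics/ls12.png

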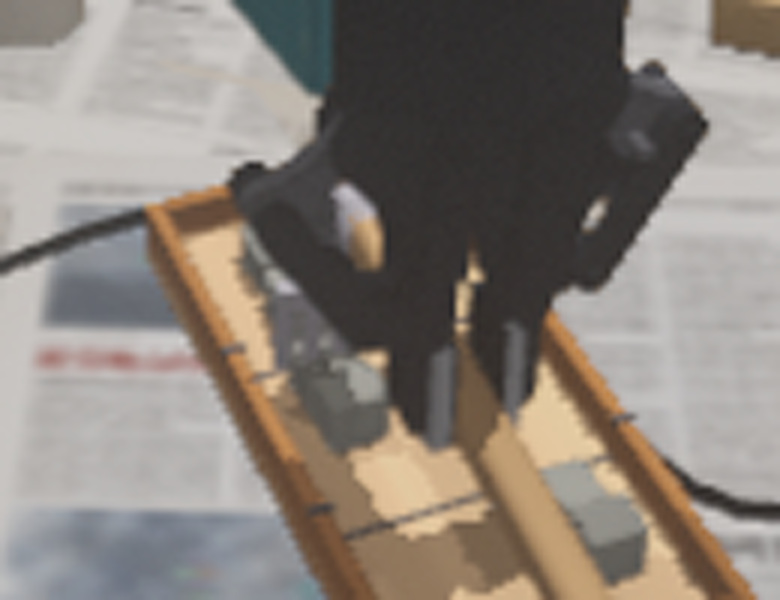

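View pics/lt12.png

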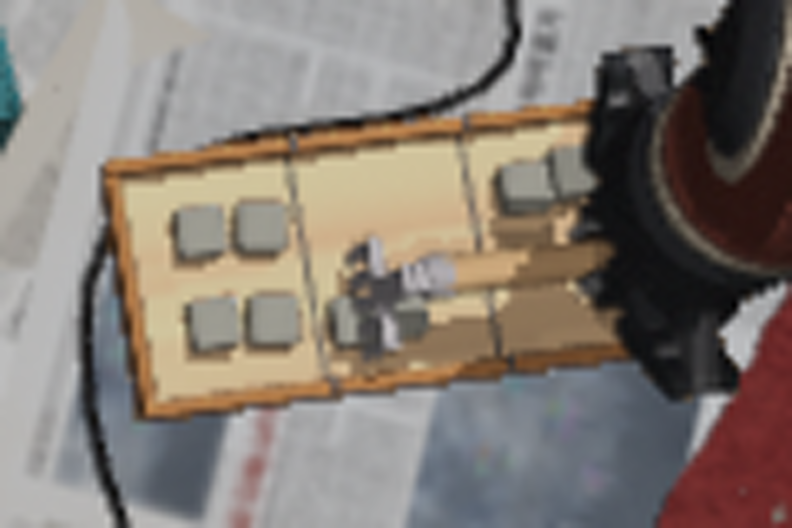

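Emit:
play_rows([
  [[0,0,0,0,0,-0.012,0],[0,0,0,0,0,-0.03,0],[0,0,0,0,0,-0.05,0],[0,0,0,0,0,-0.05,0],[0,0,0,0.02,0,-0.05,0],[0,0,0,0.04,0,-0.05,0],[0,0,0,0.02,0,-0.03,0],[0,0,0,0,0,0,0]],
])

```text
time: 18.65
eef_pos: [0.493, -0.2324, 0.3179]
tool_rot: [0.658, 0.753, 0.001, 0.002]
force: [-0.7, 0.0, -2.2]
width: 0.151
```

```bash
python3 - <<'E'
from h import *
look("13");where(); img,K,E=shot("wrist","w13"); img=cv2.imread("pics/side13.png"); cv2.imwrite("pics/s13full.png",img)
for c in ["side","top","wrist"]:
    for r in manip.find_in(c,"chip_1")[:10]: print(c,round(r["p"],2),np.round(r["box"],1))
E
```

```text
t 18.75 teeth tray mm [94.9 20.8] teeth z 0.2885 yaw 1.6999 tilt [-0.0025 -0.0005] w 0.148 F [-0.  -0.9 -1.2]
side 0.6 [317.8 364.7  11.1   9.1]
side 0.56 [309.5 346.8   9.5   7.7]
side 0.54 [366.7 391.4   7.9  17.9]
side 0.46 [314.8 352.   11.2  15.2]
side 0.44 [328.6 340.2  12.8  14.6]
side 0.42 [320.  372.3  14.4  13.5]
side 0.41 [360.1 387.4  10.4  13. ]
top 0.64 [425.5 272.3   6.4   9.9]
top 0.62 [387.9 263.8  11.9   6.5]
top 0.62 [410.9 273.3  14.6   9.1]
top 0.5 [403.9 257.8   5.1   8.9]
top 0.39 [393.7 274.3   9.3  10.2]
wrist 0.76 [345.7 153.4  14.6  16.5]
wrist 0.74 [344.4 249.6  16.4  10.8]
wrist 0.66 [344.2 230.4  14.   18.8]
```

View pics/ls13.png

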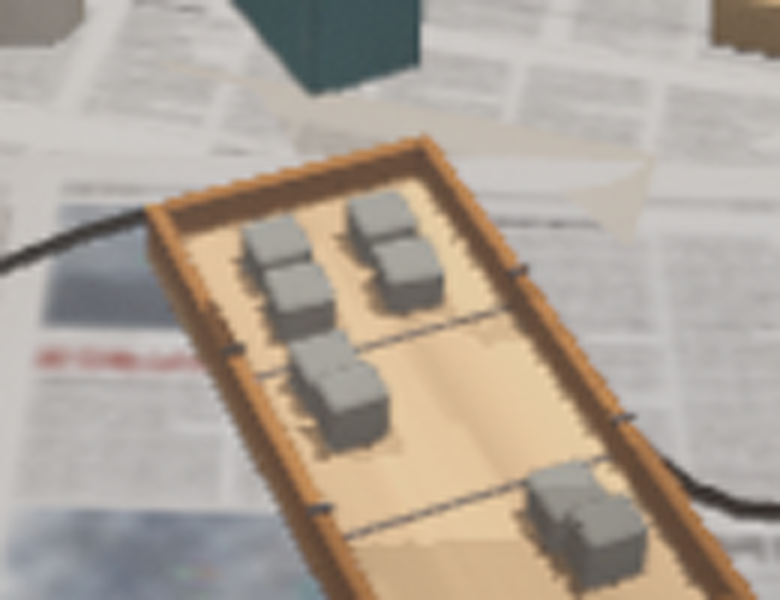

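View pics/lt13.png

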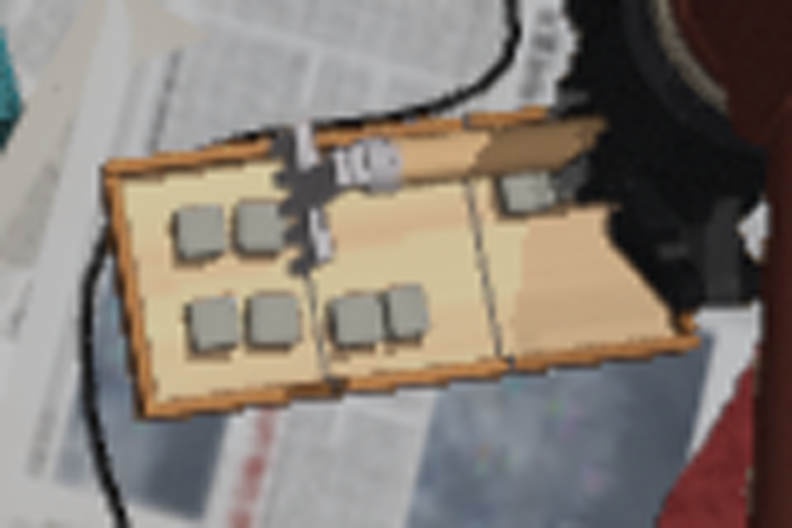

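View pics/w13.png

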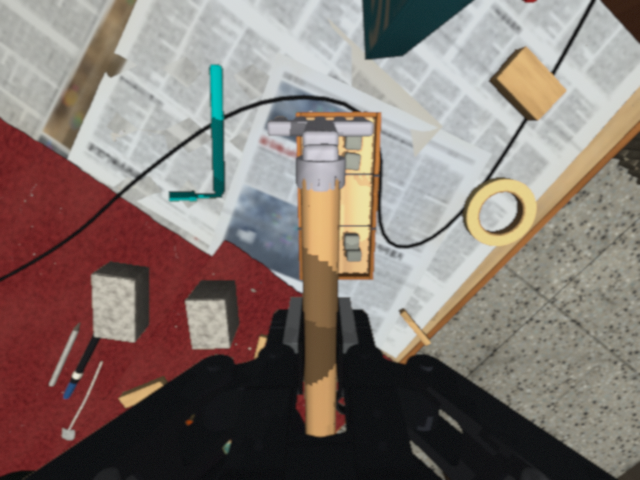

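View pics/s13full.png

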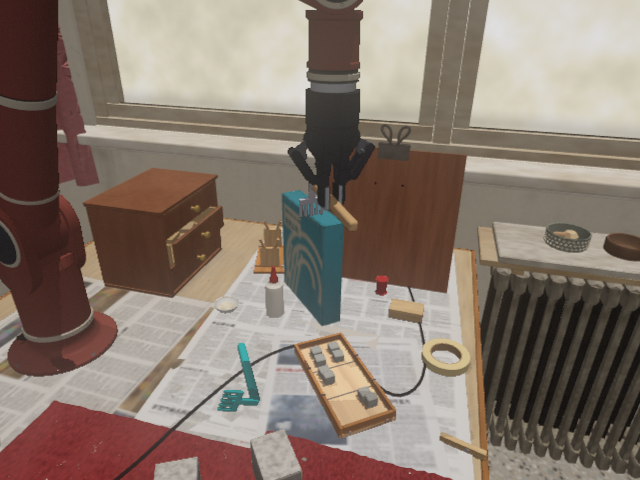

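```bash
python3 - <<'E'
from h import *
_,K,E=load("top13")
px=np.array([[198,232],[262,228],[213,325],[273,320],[357,320],[406,312],[527,190]])/6.6+[365,230]
print((w2t(back(px,.028,K,E))*1000).round(0).tolist())
_,K,E=load("side13")
px=np.array([[380,212],[410,258],[276,240],[300,285],[325,353],[353,387],[562,487],[612,517]])/6+[270,310]
print((w2t(back(px,.028,K,E))*1000).round(0).tolist())
# rake pitch from wrist: crossbar px in w6 vs w13, solve for pitch about grip point
a=cv2.imread("pics/w6.png"); b=cv2.imread("pics/w13.png")
c=np.hstack([cv2.resize(x[100:200,250:390],None,fx=2.8,fy=2.8) for x in (a,b)]); cv2.imwrite("pics/cmp.png",c)
img=cv2.imread("pics/side13.png"); crop(img,285,170,80,70,9,"s13b")
E
```

```text
[[79.0, -18.0], [54.0, -16.0], [79.0, 20.0], [55.0, 21.0], [22.0, 25.0], [3.0, 24.0], [-53.0, -18.0]]
[[74.0, -18.0], [50.0, -18.0], [73.0, 18.0], [51.0, 19.0], [20.0, 23.0], [3.0, 21.0], [-56.0, -19.0], [-72.0, -27.0]]
```

View pics/cmp.png

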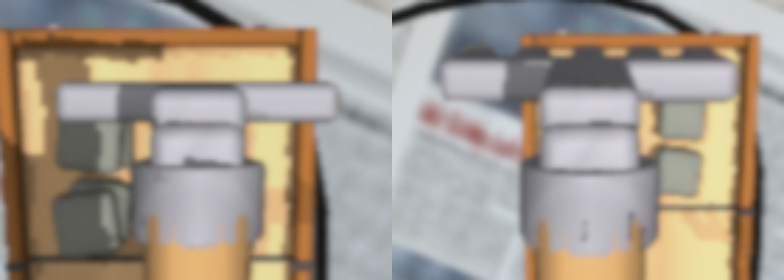

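View pics/s13b.png

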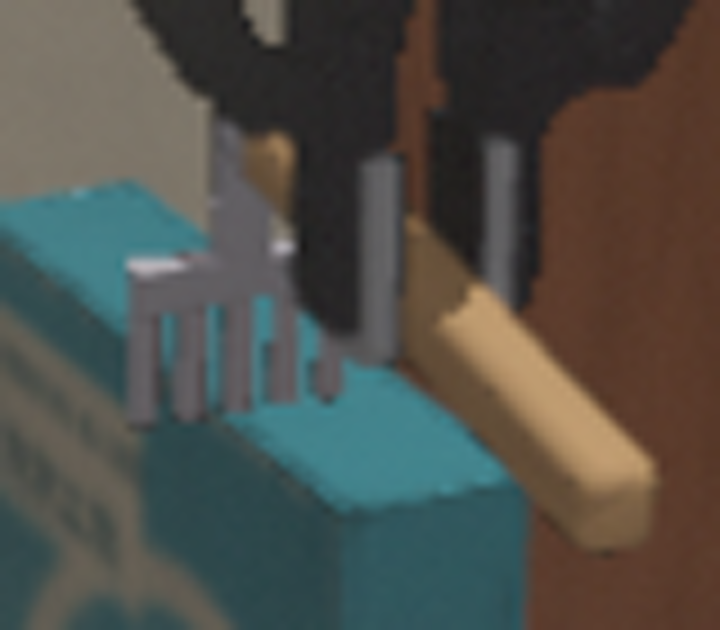

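```bash
python3 - <<'E'
from h import *
d=manip.snapshot("wrist"); K=np.array(d["mtx"]); E=np.linalg.inv(np.array(d["tool_from_camera"]))
g=np.array([0,0,-.0383])
for th in (0,.05,.1,.15):
    Ry=R.from_rotvec([0,th,0])  # +: x -> -z (up)
    P=np.array([[.076-.003,0,.029],[.076-.003,.022,.029],[.076-.003,-.022,.029],[.047,0,-.008],[-.083,0,-.008]])
    Q=Ry.apply(P)+g; print(th,proj(Q,K,E).round(1).tolist())
where()
E
```

```text
0 [[319.1, 142.9], [369.7, 142.9], [268.5, 143.0], [318.9, 223.8], [319.4, 486.0]]
0.05 [[319.1, 140.2], [370.9, 140.1], [267.2, 140.2], [318.9, 226.8], [319.4, 478.2]]
0.1 [[319.0, 137.7], [372.3, 137.6], [265.8, 137.7], [318.9, 230.2], [319.4, 470.5]]
0.15 [[319.0, 135.6], [373.7, 135.5], [264.3, 135.6], [318.8, 234.1], [319.5, 462.8]]
t 19.0 teeth tray mm [94.7 20.4] teeth z 0.288 yaw 1.6989 tilt [-0.0029  0.0013] w 0.143 F [-0.8  0.5 -0.9]
```

```bash
python3 - <<'E'
from h import *
plan([(0.50,-0.20,0.36,1.68,2),(0.53,-0.02,0.365,1.52,5),(0.468,0.2517,0.36,1.341,7),(0.468,0.2517,0.30,1.341,2)],0)
E
```

```text
16 rows; max shift 0.0383 max rot 1.8
[[[-0.1, 0.0, 0.5, 0.0171, 0.0067, -0.0232, 0], [-0.1, 0.0, 0.5, 0.0171, 0.0066, -0.0233, 0], [0.0, 0.0, 1.8, 0.0351, 0.0099, -0.001, 0], [0.0, 0.0, 1.8, 0.0354, 0.0088, -0.001, 0], [0.0, 0.0, 1.8, 0.0357, 0.0076, -0.001, 0], [0.0, 0.0, 1.8, 0.0359, 0.0065, -0.001, 0], [0.0, 0.0, 1.8, 0.0361, 0.0053, -0.001, 0], [0.0, 0.0, 1.5, 0.0383, -0.0108, 0.0007, 0]]]
[[[0.0, 0.0, 1.5, 0.038, -0.0118, 0.0007, 0], [0.0, 0.0, 1.5, 0.0377, -0.0128, 0.0007, 0], [0.0, 0.0, 1.5, 0.0374, -0.0137, 0.0007, 0], [0.0, 0.0, 1.5, 0.037, -0.0147, 0.0007, 0], [0.0, 0.0, 1.5, 0.0366, -0.0156, 0.0007, 0], [0.0, 0.0, 1.5, 0.0362, -0.0165, 0.0007, 0], [0.0, 0.0, 0.0, 0.0, 0.0, 0.03, 0], [0.0, 0.0, 0.0, 0.0, 0.0, 0.03, 0]]]
```

Emit:
play_rows([
  [[0,0,0.5,0.01,0.006,-0.03,0],[0,0,0.5,0.02,0.006,-0.02,0],[0,0,1.8,0.036,0.01,-0.001,0],[0,0,1.8,0.036,0.009,-0.001,0],[0,0,1.8,0.036,0.0076,-0.001,0],[0,0,1.8,0.036,0.0065,-0.001,0],[0,0,1.8,0.036,0.0053,-0.001,0],[0,0,1.5,0.0383,-0.011,0,0]],
])

```text
time: 20.0
eef_pos: [0.5206, 0.0177, 0.3689]
tool_rot: [0.733, 0.681, -0.0, -0.001]
force: [0.7, 0.5, -1.5]
width: 0.145
```

Emit:
play_rows([
  [[0,0,1.5,0.038,-0.012,0,0],[0,0,1.5,0.038,-0.013,0,0],[0,0,1.5,0.0375,-0.0137,0,0],[0,0,1.5,0.037,-0.0147,0,0],[0,0,1.5,0.0366,-0.0156,0,0],[0,0,1.5,0.036,-0.0165,0,0],[0,0,0,0,0,0,0],[0,0,0,0,0,0,0]],
])

```text
time: 21.0
eef_pos: [0.4661, 0.249, 0.3694]
tool_rot: [0.783, 0.622, -0.001, 0.0]
force: [-1.0, -0.1, -2.1]
width: 0.141
```

```bash
python3 - <<'E'
from h import *
where(); print(pose()[0]); img,K,E=shot("wrist","w14"); img,K,E=shot("side","side14"); crop(img[:,:,::-1],225,110,110,100,6,"s14")
E
```

```text
t 21.0 teeth tray mm [573.6 -44.3] teeth z 0.3439 yaw 1.3417 tilt [-0.001  -0.0016] w 0.141 F [-1.  -0.1 -2.1]
[0.46612754 0.24902106 0.36937643]
```

View pics/s14.png

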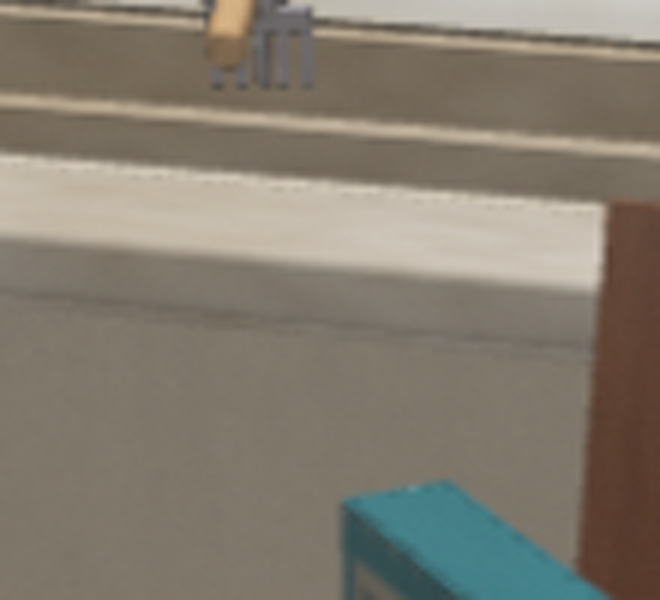

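```bash
python3 - <<'E'
from h import *
_,K,E=load("side14"); p,y,M=pose()
print("tail px",np.array([[208,62],[240,66]])/6+[225,110],"teeth ends",np.array([[214,84],[262,85],[310,85]])/6+[225,110])
g=p+[0,0,.0383]
for th in (0,.06,.12,.18):
    L=R.from_euler('z',y)*R.from_euler('y',-th)
    P=np.array([[-.093,.007,-.008],[-.093,-.007,-.008],[.066,.019,-.063],[.066,0,-.063],[.066,-.019,-.063]])+[.010,0,0]
    print(th,proj(L.apply(P)+g,K,E).round(1).tolist())
E
```

```text
tail px [[259.66666667 120.33333333]
 [265.         121.        ]] teeth ends [[260.66666667 124.        ]
 [268.66666667 124.16666667]
 [276.66666667 124.16666667]]
0 [[258.6, 118.8], [265.0, 118.8], [260.9, 127.3], [268.3, 127.4], [275.7, 127.4]]
0.06 [[258.8, 121.0], [265.1, 121.0], [261.0, 125.2], [268.4, 125.2], [275.8, 125.3]]
0.12 [[258.9, 123.1], [265.3, 123.2], [261.0, 123.0], [268.4, 123.0], [275.8, 123.1]]
0.18 [[259.1, 125.2], [265.4, 125.3], [261.0, 120.7], [268.4, 120.8], [275.8, 120.8]]
```

```bash
sed -i "s/T=R.from_euler('z',yt)\*R.from_euler('x',np.pi)$/T=R.from_euler('z',yt)*R.from_euler('x',np.pi)*R.from_euler('y',TILT)/; s/^import json/import json\nTILT=0.0/" h.py; python3 - <<'E'
import h; from h import *
h.TILT=-0.087
print(pose()[0])
plan([(0.4672,0.2485,0.30,1.341,3),(0.4672,0.2485,0.12,1.341,4)],0)
E
```

```text
[0.46647577 0.24839753 0.36964149]
7 rows; max shift 0.0448 max rot 1.6
[[[0.0, -1.6, 0.0, 0.0001, 0.0002, 0.0232, 0], [0.0, -1.6, 0.0, 0.0008, 0.0002, 0.0232, 0], [0.0, -1.6, 0.0, 0.0014, 0.0002, 0.0232, 0], [0.0, 0.0, 0.0, 0.0039, 0.0, 0.0448, 0], [0.0, 0.0, 0.0, 0.0039, 0.0, 0.0448, 0], [0.0, 0.0, 0.0, 0.0039, 0.0, 0.0448, 0], [0.0, 0.0, 0.0, 0.0039, 0.0, 0.0448, 0]]]
```

Emit:
play_rows([
  [[0,-1.6,0,0,0,0.023,0],[0,-1.6,0,0.001,0,0.023,0],[0,-1.7,0,0.0015,0,0.023,0],[0,0,0,0.004,0,0.045,0],[0,0,0,0.004,0,0.045,0],[0,0,0,0.004,0,0.045,0],[0,0,0,0.004,0,0.044,0],[0,0,0,0,0,0,0]],
])

```text
time: 22.1
eef_pos: [0.463, 0.2494, 0.1174]
tool_rot: [0.782, 0.622, -0.039, 0.026]
force: [0.1, 0.2, -0.7]
width: 0.143
```

```bash
python3 - <<'E'
from h import *
img,K,E=shot("wrist","w15"); img,K,E=shot("side","side15"); crop(img[:,:,::-1],225,170,90,110,5.4,"s15"); where();print(pose()[0],np.arcsin(pose()[2][2,0]))
E
```

```text
t 22.2 teeth tray mm [576.6 -44.5] teeth z 0.0961 yaw 1.3434 tilt [-0.0194 -0.0828] w 0.142 F [-0.6  0.2 -1.3]
[0.46609301 0.25199892 0.12158226] -0.08514973279623596
```

View pics/s15.png

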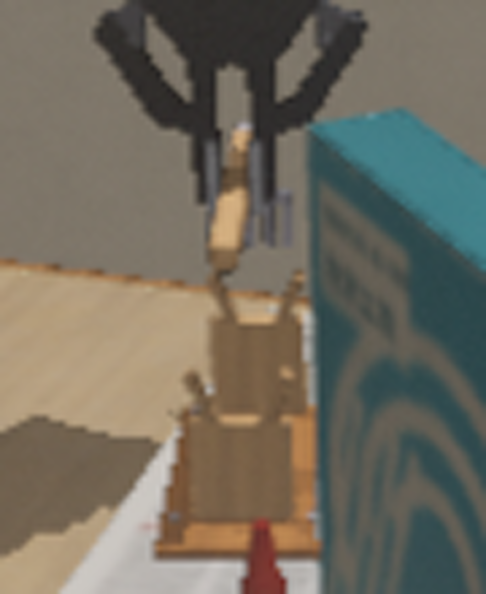

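View pics/w15.png

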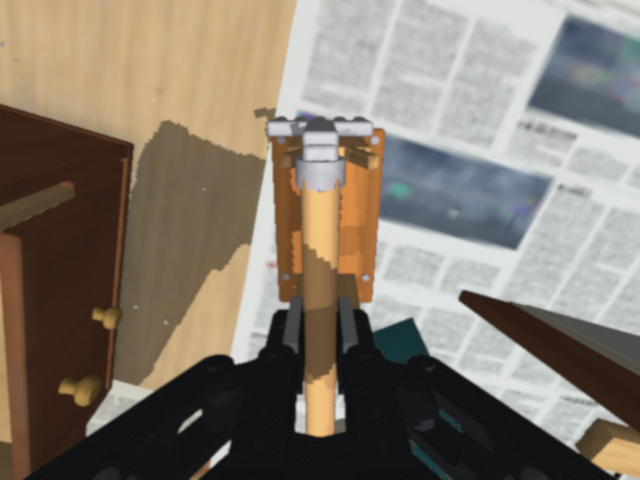

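```bash
python3 - <<'E'
import h; from h import *
h.TILT=-0.087
print(pose()[0])
plan([(0.4672,0.2485,0.065,1.341,3),(0.4672,0.2485,0.037,1.341,3)],0)
E
```

```text
[0.46609301 0.25199892 0.12158226]
6 rows; max shift 0.0189 max rot 0.0
[[[0.0, 0.0, 0.0, 0.0006, 0.0006, 0.0189, 0], [0.0, 0.0, 0.0, 0.0006, 0.0006, 0.0189, 0], [0.0, 0.0, 0.0, 0.0006, 0.0006, 0.0189, 0], [0.0, 0.0, 0.0, 0.0008, 0.0, 0.0093, 0], [0.0, 0.0, 0.0, 0.0008, 0.0, 0.0093, 0], [0.0, 0.0, 0.0, 0.0008, 0.0, 0.0093, 0]]]
```

Emit:
play_rows([
  [[0,0,0,0.0005,0.0005,0.019,0],[0,0,0,0.0005,0.0005,0.019,0],[0,0,0,0.0005,0.0005,0.019,0],[0,0,0,0.0008,0,0.009,0],[0,0,0,0,0,0,0]],
])

```text
time: 22.82
eef_pos: [0.4673, 0.2482, 0.0562]
tool_rot: [0.782, 0.621, -0.033, 0.027]
force: [0.5, 1.0, -1.2]
width: 0.149
```

```bash
python3 - <<'E'
from h import *
img,K,E=shot("wrist","w16"); img,K,E=shot("side","side16"); crop(img[:,:,::-1],225,170,90,110,5.4,"s16"); where();print(pose()[0],np.arcsin(pose()[2][2,0]))
E
```

```text
t 22.925 teeth tray mm [572.9 -45.5] teeth z 0.0311 yaw 1.3425 tilt [-0.0172 -0.0817] w 0.146 F [ 0.5  0.2 -1.7]
[0.46749435 0.24846284 0.05657905] -0.08360481067731974
```

View pics/s16.png

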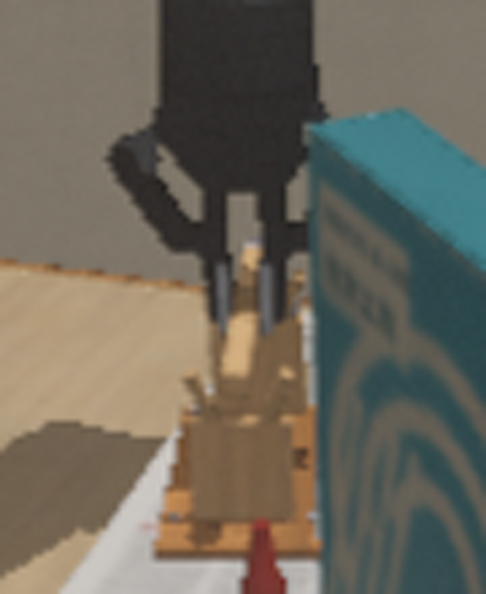

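View pics/w16.png

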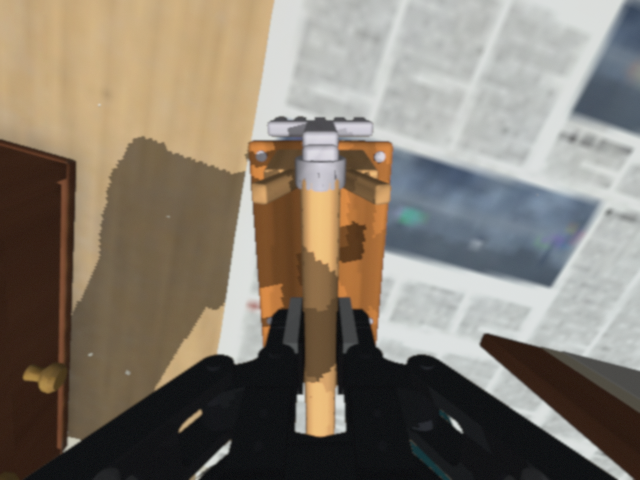

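Emit:
play_rows([
  [[0,0,0,0.001,0,0.008,0],[0,0,0,0.0005,0,0.006,0],[0,0,0,0.0005,0,0.005,0],[0,0,0,0,0,0,0]],
])

```text
time: 23.42
eef_pos: [0.4664, 0.2478, 0.0357]
tool_rot: [0.782, 0.621, -0.034, 0.027]
force: [0.5, 0.5, -1.3]
width: 0.145
```

```bash
python3 - <<'E'
from h import *
img,K,E=shot("wrist","w17"); img,K,E=shot("side","side17"); crop(img[:,:,::-1],240,210,80,70,9,"s17"); where();print(pose()[0],np.arcsin(pose()[2][2,0]))
E
```

```text
t 23.525 teeth tray mm [572.6 -44.7] teeth z 0.0108 yaw 1.3427 tilt [-0.0194 -0.0831] w 0.149 F [-0.5 -0.4 -1.2]
[0.46676347 0.24811421 0.03625031] -0.0854481016316846
```

View pics/s17.png

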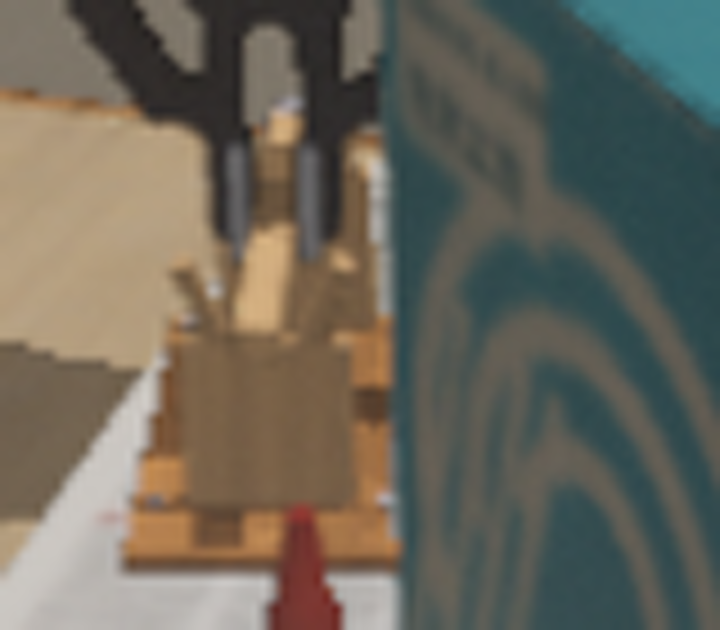

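View pics/w17.png

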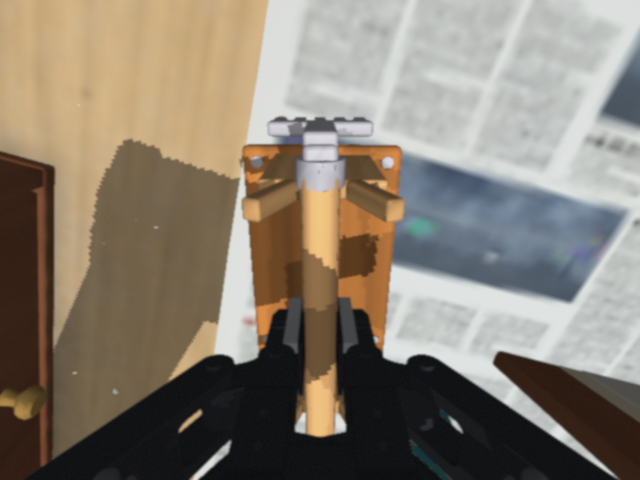

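Emit:
play_rows([
  [[0,0,0,0,0,0.002,0],[0,0,0,0,0,0,0],[0,0,0,0,0,0,0.03],[0,0,0,0,0,0,0.05],[0,0,0,0,0,0,0.07],[0,0,0,0,0,0,0.08],[0,0,0,0,0,0,0.08]],
])

```text
time: 24.4
eef_pos: [0.4667, 0.2479, 0.0343]
tool_rot: [0.782, 0.621, -0.033, 0.027]
force: [-0.0, -0.5, 0.8]
width: 0.935
```

```bash
python3 - <<'E'
from h import *
img,K,E=shot("wrist","w18"); img,K,E=shot("side","side18"); crop(img[:,:,::-1],240,210,80,70,9,"s18"); where();print(pose()[0])
E
```

```text
t 24.5 teeth tray mm [572.4 -44.7] teeth z 0.0088 yaw 1.3426 tilt [-0.0193 -0.0831] w 0.938 F [ 0.1  0.1 -0.5]
[0.46672942 0.24786609 0.03430965]
```

View pics/w18.png

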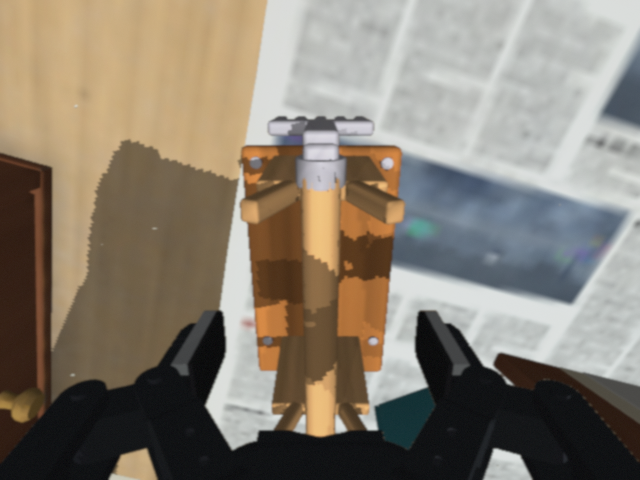

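View pics/s18.png

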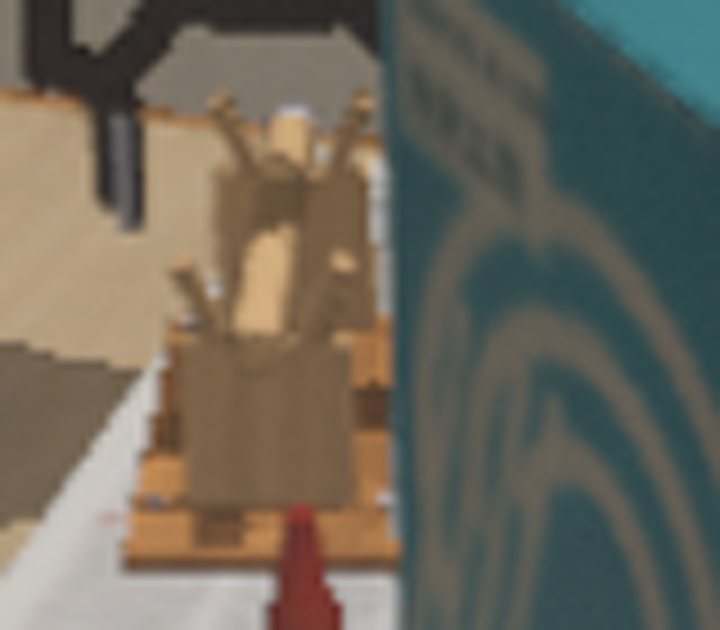

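Emit:
play_rows([
  [[0,0,0,-0.002,0,-0.02,0.085],[0,0,0,-0.003,0,-0.04,0.085],[0,0,0,-0.005,0,-0.055,0.085],[0,0,0,-0.005,0,-0.055,0.085],[0,1.6,0,-0.005,0,-0.055,0.085],[0,1.6,0,-0.003,0,-0.055,0.085],[0,1.7,0,0,0,-0.04,0.085],[0,0,0,0,0,0,0.085]],
])

```text
time: 25.5
eef_pos: [0.468, 0.2492, 0.3589]
tool_rot: [0.783, 0.622, 0.004, 0.001]
force: [0.3, 0.8, -1.4]
width: 0.994
```

```bash
python3 - <<'E'
from h import *
where(); print(pose()[0]); plan([(0.54,0.05,0.37,1.45,5),(0.54,-0.22,0.37,1.2,5),(0.40,-0.45,0.36,0.8,5)],0.085)
img,K,E=shot("wrist","w19")
E
```

```text
t 25.5 teeth tray mm [573.6 -46.2] teeth z 0.3334 yaw 1.3417 tilt [0.0071 0.0037] w 0.994 F [ 0.3  0.8 -1.4]
[0.46801774 0.24924902 0.35890038]
15 rows; max shift 0.0538 max rot 4.6
[[[0.1, -0.1, -1.2, -0.0355, 0.0231, -0.0023, 0.085], [0.1, -0.1, -1.2, -0.036, 0.0223, -0.0023, 0.085], [0.1, -0.1, -1.2, -0.0365, 0.0215, -0.0023, 0.085], [0.1, -0.1, -1.2, -0.037, 0.0207, -0.0022, 0.085], [0.1, -0.1, -1.2, -0.0374, 0.0199, -0.0022, 0.085], [0.0, 0.0, 2.9, -0.0536, 0.0065, 0.0, 0.085], [0.0, 0.0, 2.9, -0.0532, 0.0092, 0.0, 0.085], [0.0, 0.0, 2.9, -0.0527, 0.0118, 0.0, 0.085]]]
[[[0.0, 0.0, 2.9, -0.052, 0.0144, 0.0, 0.085], [0.0, 0.0, 2.9, -0.0512, 0.017, 0.0, 0.085], [0.0, 0.0, 4.6, -0.053, -0.0094, 0.002, 0.085], [0.0, 0.0, 4.6, -0.0536, -0.0052, 0.002, 0.085], [0.0, 0.0, 4.6, -0.0538, -0.0009, 0.002, 0.085], [0.0, 0.0, 4.6, -0.0537, 0.0034, 0.002, 0.085], [0.0, 0.0, 4.6, -0.0533, 0.0077, 0.002, 0.085]]]
```

View pics/w19.png

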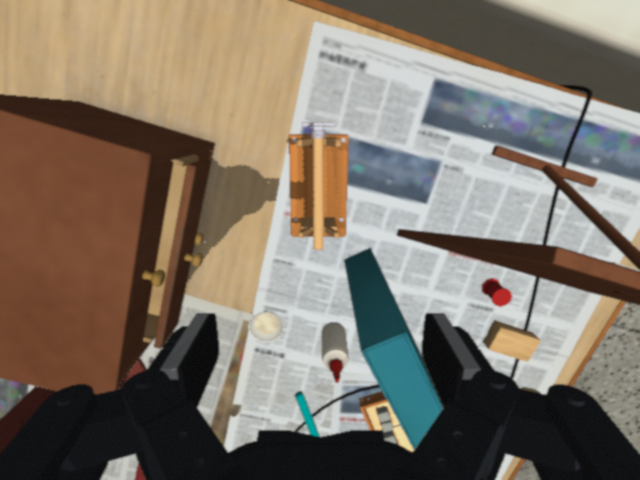

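```bash
python3 - <<'E'
from h import *
look("20"); crop(cv2.imread("pics/w19.png"),260,100,120,165,3.6,"c_w19"); img=cv2.imread("pics/w19.png"); _,K,E=load("w19")
for r in manip.find_in("wrist","rake")[:2]: print(np.round(r["box"]),r["p"])
E
```

```text
[301. 121.  34. 128.] 0.94
[299. 394.  20.  43.] 0.74
```

View pics/lt20.png

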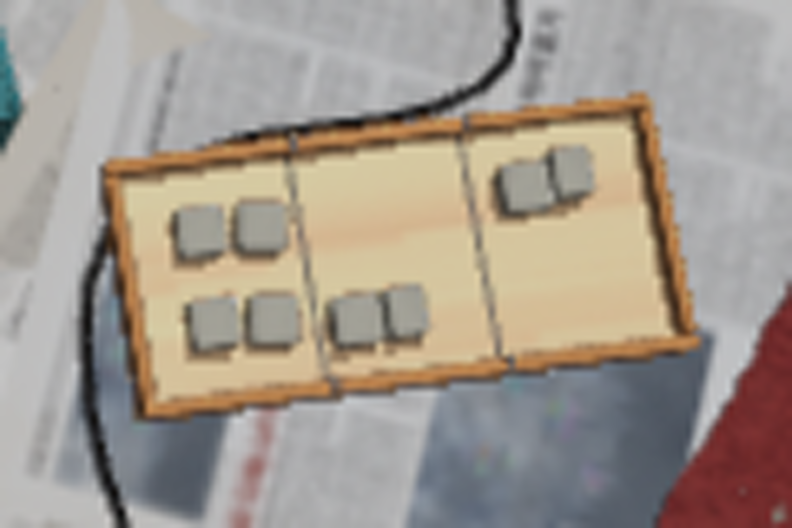

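View pics/ls20.png

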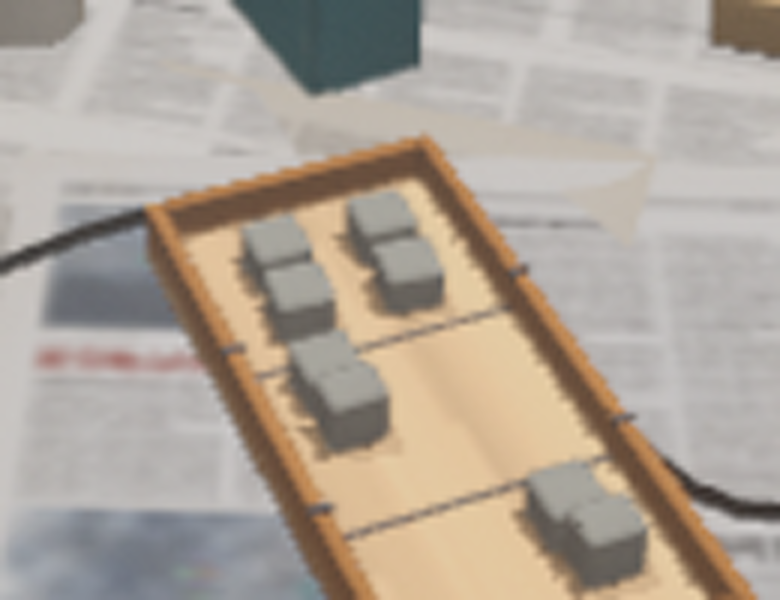

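View pics/c_w19.png

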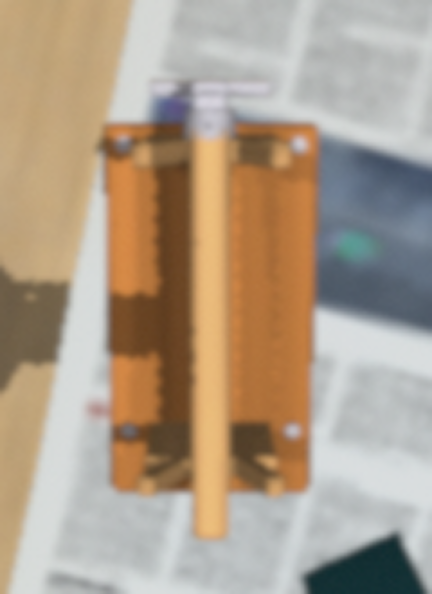

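```bash
python3 - <<'E'
from plant import manip
print(manip.hand_in(), manip.get_state()["time"])
E
```

```text
the job is handed in; nothing more can be done
the job is handed in; nothing more can be done
```

The chips are raked out into one layer, the rake is back in its rest, and I handed the job in at about 26 s. No verdict was reported.

**What I did:** I gripped the wooden-handled rake, not the turquoise one. I drew the upper chips off each row with the teeth held just above the lower layer. One pair went on to the far third and the other stayed in the middle. Then I laid the rake back in both forks, head end first as before, and let go.

**Last checks:**
- **Chips:** The last top and side views show all eight resting on the bed, four in the heap's third, two in the middle and two in the far third. My measured tray x is about 50–79, 3 and 21, and −54 and −72 mm. Two of them look tipped onto their sides, one in each of the other two thirds, which should still keep their centres within the height limit.
- **Rake:** The wrist view before handing in shows the handle in both forks, with the same overhang at each end as at the start. The gripper was clear above it.
- **Bystanders:** I did not measure their positions again. The bottle and sanding block look unmoved in the last wrist view, and nothing went near the tape roll, which that view does not show.

**What failed or disagreed:**
- **Missed first grip:** It closed above the handle. The fingertips were about 24 mm higher than the reported tool point implied, so I went lower and took my heights from the seated rake.
- **Rake pitched in the grip:** At the end of the second pull the teeth pressed on a chip with about 4 N and the rake tilted. The cameras put the tilt anywhere from 0.07 to 0.13 rad. I tilted the tool 5° to level it before laying the rake down.

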